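# Set the rinse-water valve two turns open over the catch dish and stay on the handle

## Task

Slide the blue catch dish along the bench, without lifting or tipping it, until it is centred under the spout of the water valve. Then take the black revolving handle of the red handwheel, close the valve clockwise fully to its stop, and open it again exactly two full turns counterclockwise. Finish with the handle still held between the fingers and the wheel at rest, and leave everything else on the bench undisturbed.

Things in the scene. Friction and masses are not known exactly. Their poses are not given: they have to be found in the camera images.
- dish: blue enamelled round catch dish, open top, 120 mm outer diameter, 32 mm high, wall and floor 3 mm, upright cylindrical wall, about 0.2 to 0.4 kg, loose on the bench. Origin: centre of its underside
- outlet (a point): mouth of the spout, 68 mm above the bench, pointing straight down. The spout is a level steel pipe 18 mm thick, its top 111 mm above the bench, running 180 mm from the valve's stem axis to the outlet, roughly towards the robot's right (-y)
- wheel_axis (a point): centre of the red handwheel, on the stem axis (vertical), 180 mm above the bench at mid-height of the rim. The wheel lies level on top of a brass valve fixed to the bench (foot 76 mm across); rim 101 mm outer diameter, 11 mm thick, three spokes; rim and hub end 191 mm above the bench at most
- crank_handle: black upright revolving handle on the wheel's rim, 21 mm thick and 55 mm tall with tapered ends (straight from 12 to 46 mm of its height), spinning freely on its own pin. Origin: centre of its underside, 190 mm above the bench, 45 mm from the stem axis; its z axis points up. Gripped, it can be led round the stem axis in a circle while the gripper keeps its yaw
- handwheel (a joint): rotation of the handwheel in rad: 0 is fully closed, against a hard stop; it grows counterclockwise seen from above, which opens the valve; two turns open is 12.566; the other stop is at 25.1. It starts somewhere between 1 and 6.8. Stem friction needs about 2 N at the handle; the wheel stays where it is left
- amber_piece: bystander: lump of amber, 38 mm across, 22 mm high, loose, to the right of the spout. Origin: centre of its underside
- compound_jar: bystander: small brown jar with dark cap, 36 mm diameter, 40 mm high, loose, beyond the spout. Origin: centre of its underside
- glue_bottle: bystander: white bottle with yellow cap, 30 mm diameter, 85 mm high, loose. Origin: centre of its underside
- felt_wheel: bystander: cream felt polishing wheel lying flat, 80 mm diameter, 32 mm high, loose. Origin: centre of its underside
- bur_stand: bystander: grey stand with burs, 50 x 90 mm, about 58 mm high, loose, far right. Origin: centre of its underside
- tool_cup: bystander: white cup of files and brushes, 88 mm diameter, 200 mm high with its contents, loose, far left. Origin: centre of its underside
- handpiece: bystander: red and dark rotary handpiece lying along its x axis, 160 mm long, 27 mm thick, loose, left. Origin: under its middle
Mind the look-alikes: they are no part of the job. Of the things that look like the dish, take the one that is nearest to the robot's base at the start. Leave any orange look-alike of the part that bears outlet alone.

How it is judged:
By the outcome, as a careful person would: the job done as asked, in the order asked, and still so for the second after the job is handed in, while the arm keeps its last pose, push and grip.
It also fails if it takes over 69 s, if anything falls off the work surface, if the arm or the gripper's body presses on something with over 40 N, if the wrist force passes 120 N, or if a joint passes its speed limit or range.

## Robot

A 6-joint arm with a two-finger parallel gripper is mounted at the origin on the work surface. World frame = base frame: x ahead of the robot, y to its left, z up, the work surface at z = 0. Lengths are in m, angles in rad, forces in N, time in s.
With the tool pointing down it reaches from about 0.425 to 0.95 m from the base axis. Payload 3.5 kg.
Tool frame: the origin (TCP) lies between the finger pads, 19 mm behind the fingertips; this is the grasp point; z points along the fingers, x is the direction in which the jaws open and shut, and the axes are right-handed (so a half turn about z gives the same grasp; the last joint's range is limited). The gripper opens to 85 mm and grips with 20 to 120 N. Pads are 22 mm wide; open, the fingers measure 114 mm over their backs; the gripper's body (76 mm by 85 mm) begins 54 mm behind the grasp point. The pads swing forward as they close: fully open they stand 13 mm farther back than shut.
Start: joints at [-1.387, 0.286, 1.577, -0, 1.279, -0.15], TCP at [0.221, -0.638, 0.25] pointing down, gripper open.
Joint ranges: [-2.77, 2.77], [-0.9, 2.22], [0.21, 2.48], [-1.53, 4.67], [0.24, 2.81], [-2.84, 2.84]. Speed limits (rad/s): [2.79, 2.79, 3.14, 3.14, 3.14, 3.14].

## Interface

Orientations are given as a unit quaternion [x, y, z, w].
In Python, from plant import get_state, read_camera, sign_off gives the robot as it stands.
- The arm moves only by the shell command python3 -m jog 'ROWS' [FORCE]. ROWS is JSON, a list of rows, each an object of numbers: "grip": the closure, from 0 (fully open) to 1 (shut); "x", "y", "z": the shift along the tool's x, y, z in mm; "rx", "ry", "rz": the turn, a rotation vector about the tool's x, y, z in degrees. A call has 1 to 8 rows; each row shifts and turns the commanded pose from where the row before left it, along the tool's axes as they then stand; what a row does not reach is not made up. A row lasts 1/12 s, in which the tool goes at most 41.7 mm and 7.16 degrees, less where a joint would pass 70% of its speed; a pose out of reach is approached as far as the arm can. A call with a gripper value outside its range is refused whole. The fingers move at their own pace and stop on an object; FORCE is the grip in N (left out, the last holds). Time passes only in rows, so rows that do not move let the fingers close. It gives the time, the measured TCP pose, the force and the opening at its end, in the units of the state.
- get_state(): the state, without advancing time (a new reading comes with each control period).
- read_camera(name): name is "scene" or "side" or "wrist"; returns a dict with "frame" (480x640x3 uint8, red, green, blue), "intrinsics" (3x3 intrinsics, pixels), "R" (3x3) and "t" (3): a world point X has camera coordinates R X + t. Camera axes: x right, y down, z forward; pixel columns grow to the right and rows downward; lengths in m; the calibration is good to about 2 mm. The wrist camera is an equidistant fisheye: a pixel r from the principal point sees the ray r / f radians off the axis. A picture is of the moment at which its call begins. There is no depth.
- sign_off(): hands the job in, once; it reports no verdict.
The state is a dict: "time": time; "qpos": joint angles; "dq": joint speeds; "joint_efforts": joint torques, N m; "eef_pos": TCP position; "tcp_rot": TCP orientation; "contact_force": force on the tool from outside, world axes, zero at the start; "wrist_torque": the same for the moment, N m; "opening": opening from 0.0 (shut) to 1.0 (fully open).
Only numpy, scipy, OpenCV 4.12 (cv2) and the standard library are available. Lean on these libraries where they do the work, as an engineer would, in place of code of your own. Each camera call takes 0.05 s, during which the arm holds its last target.

## Working session

There is one attempt and no reset: what is moved stays moved. The work goes in short steps, Python scripts to look and compute and a shell command to move; the robot and the scene stay as the last step left them, time stands still between calls to the robot, and variables do not carry over. Pictures are saved under pics/ and viewed, and the job is handed in when it is done.

```bash
mkdir -p pics; ls
python3 - <<'E'
from plant import get_state, read_camera
import cv2,pickle
s=get_state();print(s)
for n in ["scene","side","wrist"]:
    c=read_camera(n);cv2.imwrite(f"pics/{n}0.png",c["frame"][:,:,::-1]);pickle.dump(c,open(f"pics/{n}0.pkl","wb"))
    print(n,c["intrinsics"],c["R"],c["t"])
E
```

```text
pics
{'time': 0.0, 'qpos': array([-1.38699722e+00,  2.87205293e-01,  1.57822824e+00,  2.24213177e-05,
        1.27858417e+00, -1.49995568e-01]), 'dq': array([-1.29210027e-03,  3.65931082e-04,  1.98371308e-03,  6.66570364e-06,
        6.13144848e-04,  7.00906644e-04]), 'joint_efforts': array([ 1.07062999e-03, -4.05971897e+01, -2.92628288e+01, -1.34793063e-04,
        5.86094975e-03,  5.48333730e-06]), 'eef_pos': array([ 0.22106975, -0.63710534,  0.24859296]), 'tcp_rot': array([ 0.81474614, -0.57981658, -0.00086429, -0.00085048]), 'contact_force': array([ 0.46660709, -0.39066417,  0.33696696]), 'wrist_torque': array([ 0.01996336, -0.01227195,  0.01440977]), 'opening': 1.0028075035669324}
scene [[495.76753903   0.         324.11661881]
 [  0.         495.76753903 236.60733316]
 [  0.           0.           1.        ]] [[ 0.41215164  0.91102451 -0.01285972]
 [ 0.59132334 -0.27820193 -0.75692826]
 [-0.69315779  0.30436497 -0.65337144]] [-0.20846975 -0.25383454  1.71870208]
side [[525.63956299   0.         319.84939172]
 [  0.         525.63956299 246.85547935]
 [  0.           0.           1.        ]] [[ 0.98637008 -0.1644927  -0.00402655]
 [-0.11706949 -0.68438348 -0.71966241]
 [ 0.11562351  0.71032486 -0.69431247]] [-0.5749882   0.12689811  1.57367949]
wrist [[371.64829954   0.         319.38588598]
 [  0.         371.64829954 236.37363553]
 [  0.           0.           1.        ]] [[ 0.32763145 -0.94480244 -0.00244455]
 [-0.89867688 -0.31243287  0.30784018]
 [-0.29161191 -0.09866126 -0.95143494]] [-0.67525277 -0.04056596  0.38043858]
```

View pics/scene0.png

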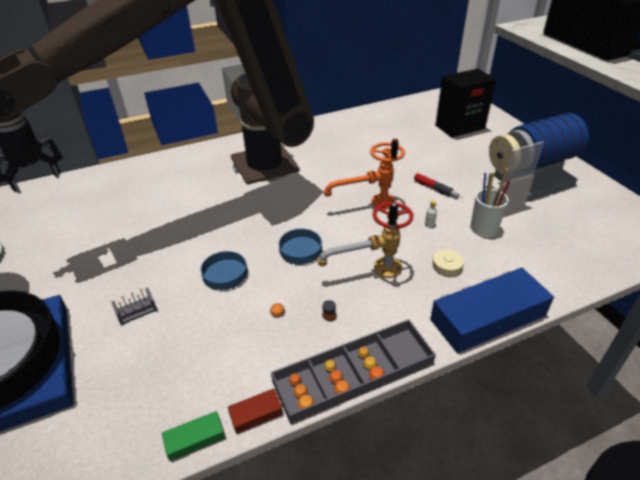

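View pics/side0.png

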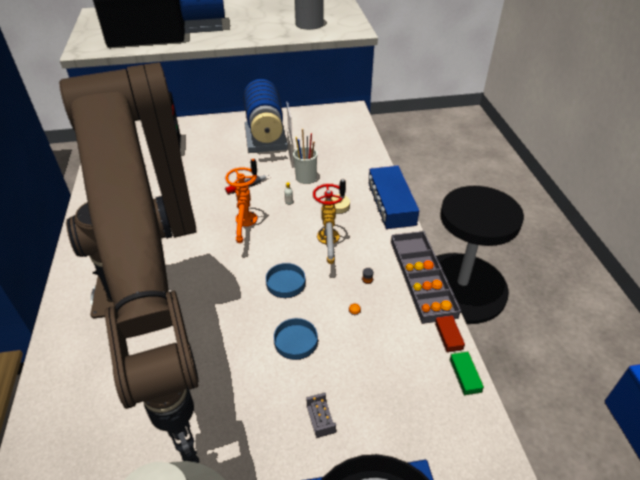

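View pics/wrist0.png

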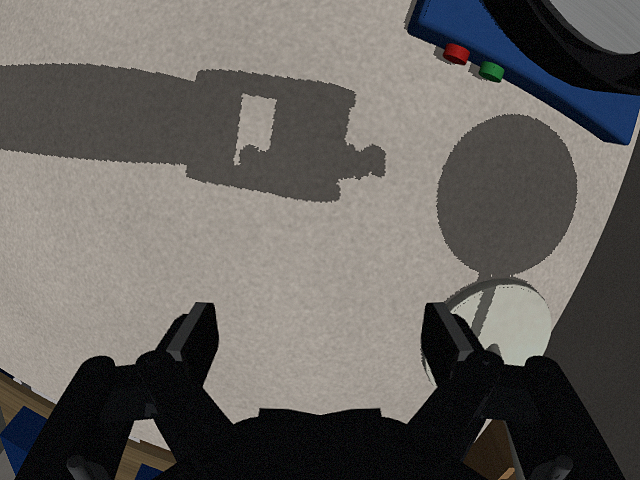

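Two dishes, at scene (301,246) and (224,270), and two valves, orange at (386,165) and red/brass at (390,225). I'll enlarge them and measure.

```bash
cat > h.py <<'E'
import numpy as np,cv2,pickle
from scipy.optimize import least_squares
def load(n): return pickle.load(open(f"pics/{n}.pkl","rb"))
def proj(c,P):
    P=np.atleast_2d(P);q=P@c["R"].T+c["t"];q=q@c["intrinsics"].T;return q[:,:2]/q[:,2:]
def ray(c,uv):
    d=c["R"].T@np.linalg.solve(c["intrinsics"],[uv[0],uv[1],1.]);o=-c["R"].T@c["t"];return o,d
def atz(c,uv,z):
    o,d=ray(c,uv);return o+d*(z-o[2])/d[2]
def tri(cs,uvs):
    A=[];b=[]
    for c,uv in zip(cs,uvs):
        o,d=ray(c,uv);d=d/np.linalg.norm(d);M=np.eye(3)-np.outer(d,d);A.append(M);b.append(M@o)
    return np.linalg.lstsq(np.vstack(A),np.hstack(b),rcond=None)[0]
def crop(n,x0,y0,w,h,out):
    f=load(n)["frame"][y0:y0+h,x0:x0+w,::-1];s=min(800/w,600/h)
    cv2.imwrite(f"pics/{out}.png",cv2.resize(f,None,fx=s,fy=s,interpolation=cv2.INTER_CUBIC));print(out,"scale",s)
E
python3 - <<'E'
from h import *
crop("scene0",190,180,240,160,"c_scene"); crop("side0",250,170,160,200,"c_side")
for n in("scene0","side0"):
    c=load(n)
    hsv=cv2.cvtColor(c["frame"],cv2.COLOR_RGB2HSV)
    m=cv2.inRange(hsv,(95,80,40),(115,255,255));k,l,st,ce=cv2.connectedComponentsWithStats(m)
    for i in range(1,k):
        if 300<st[i,4]<3000: print(n,st[i],ce[i],atz(c,ce[i],.016))
E
```

```text
c_scene scale 3.3333333333333335
c_side scale 3.0
scene0 [ 139    6   56   53 1790] [168.86592179  36.38659218] [-1.38890071 -0.05496035  0.016     ]
scene0 [  78   88   49   71 2214] [101.69647696 122.69512195] [-0.52510162 -0.4816675   0.016     ]
scene0 [ 280  230   41   34 1126] [300.06483126 246.13765542] [ 0.46807445 -0.05549429  0.016     ]
scene0 [ 202  252   44   37 1308] [223.73547401 270.10397554] [ 0.47006293 -0.27241931  0.016     ]
scene0 [610 290  30  26 312] [626.02564103 302.35897436] [0.99170581 0.58098501 0.016     ]
scene0 [ 43 296  21  41 411] [ 55.45255474 310.30900243] [ 0.43147755 -0.68107027  0.016     ]
scene0 [   0  340   73   91 2387] [ 39.83242564 397.0921659 ] [ 0.67178473 -0.7192028   0.016     ]
side0 [180   0  44  18 693] [201.49062049   7.67821068] [0.2305663  2.24692988 0.016     ]
side0 [ 67  63  80  14 413] [97.36561743 69.08232446] [-0.28050905  1.49886671  0.016     ]
side0 [ 370  166   49   62 1945] [394.84575835 196.64627249] [0.89810228 0.27479336 0.016     ]
side0 [ 266  264   39   33 1042] [285.28119002 280.07293666] [ 0.46839262 -0.0570693   0.016     ]
side0 [   0  285   32   77 1326] [ 11.92533937 326.81674208] [-0.29809297 -0.10370117  0.016     ]
side0 [ 274  319   44   40 1377] [295.39869281 338.4291939 ] [ 0.47024147 -0.273917    0.016     ]
side0 [ 605  364   35   94 1839] [627.41761827 405.05546493] [ 1.23930441 -0.60468579  0.016     ]
```

View pics/c_scene.png

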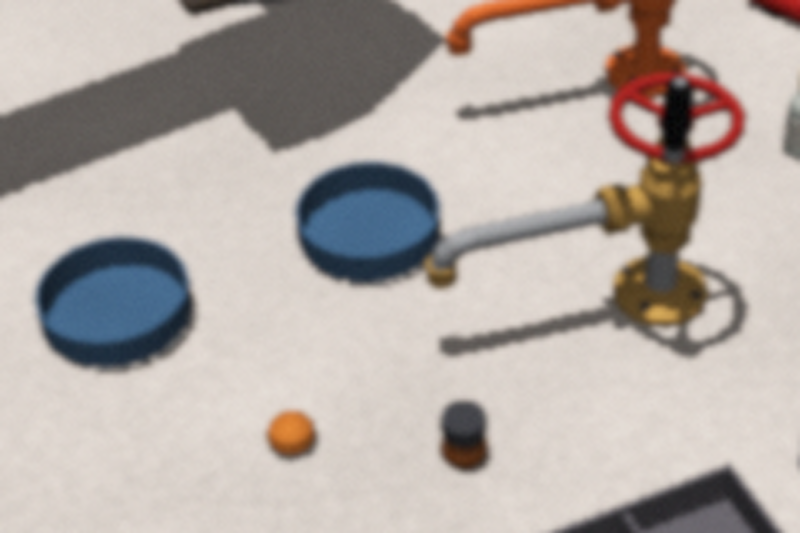

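View pics/c_side.png

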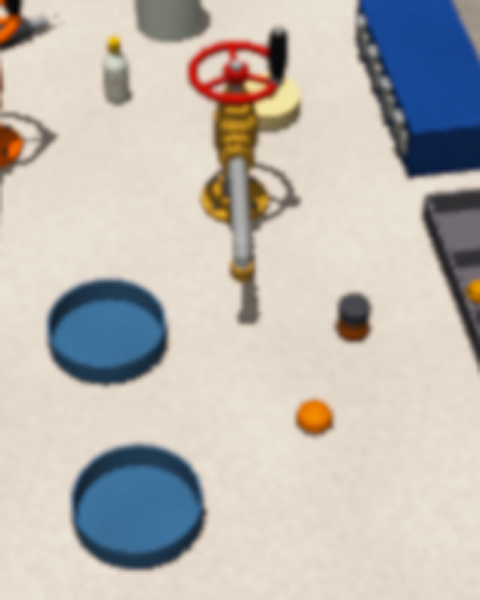

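Run:
```python
from h import *
cs=[load("scene0"),load("side0")]
# dish
def mask(c,lo,hi,pt):
    m=cv2.inRange(cv2.cvtColor(c["frame"],cv2.COLOR_RGB2HSV),lo,hi);k,l,st,ce=cv2.connectedComponentsWithStats(m)
    return (l==l[pt[1],pt[0]]).astype(np.uint8)
a=np.linspace(0,2*np.pi,90)
def hull(c,x,y,r=.06,h=.032):
    P=np.array([[x+r*np.cos(t),y+r*np.sin(t),z] for z in(0,h) for t in a]);return cv2.convexHull(proj(c,P).astype(np.float32))
def cen(hu):
    m=cv2.moments(hu);return np.array([m["m10"]/m["m00"],m["m01"]/m["m00"]]),m["m00"]
for pts in [((301,246),(285,280)),((224,270),(295,338))]:
    ob=[]
    for c,p in zip(cs,pts):
        m=mask(c,(95,60,25),(120,255,255),p);cn=max(cv2.findContours(m,0,1)[0],key=cv2.contourArea);hh=cv2.convexHull(cn).astype(np.float32);ob.append(cen(hh)+(m.sum(),))
    f=lambda v:np.hstack([cen(hull(c,*v))[0]-o[0] for c,o in zip(cs,ob)])
    r=least_squares(f,[.47,-.06]);print("dish",r.x,np.hypot(*r.x),f(r.x),[(o[2],o[1],cen(hull(c,*r.x))[1]) for c,o in zip(cs,ob)])
# wheel rim ellipse
ob=[]
for c,(x0,y0,x1,y1) in zip(cs,[(365,195,420,235),(308,178,350,210)]):
    f=cv2.cvtColor(c["frame"],cv2.COLOR_RGB2HSV);m=cv2.inRange(f,(170,120,60),(180,255,255))|cv2.inRange(f,(0,150,60),(6,255,255))
    mm=np.zeros_like(m);mm[y0:y1,x0:x1]=m[y0:y1,x0:x1]
    cn=np.vstack([q for q in cv2.findContours(mm,0,1)[0]]);hh=cv2.convexHull(cn).astype(np.float32)
    e=cv2.fitEllipse(hh);print("rim ellipse",e,cen(hh),cv2.boundingRect(hh));ob.append(cen(hh)[0])
def wh(c,x,y,z,R=.0505):
    P=np.array([[x+R*np.cos(t),y+R*np.sin(t),z+d] for d in(-.0055,.0055) for t in a]);return cv2.convexHull(proj(c,P).astype(np.float32))
f=lambda v:np.hstack([cen(wh(c,*v))[0]-o for c,o in zip(cs,ob)])
r=least_squares(f,[.6,.1,.18]);print("wheel",r.x,r.fun)
r2=least_squares(lambda v:f([v[0],v[1],.18]),[.6,.1]);print("wheel z.18",r2.x,r2.fun)
for c in cs: print(proj(c,[*r2.x,.18]),cv2.boundingRect(wh(c,*r2.x,.18)))
o=[(322.2,264),(330.7,261)]
print("outlet tri",tri(cs,o),[atz(c,u,.068) for c,u in zip(cs,o)])
hd=[(393.5,214.5),(342.3,187.7)]
print("handle mid tri",tri(cs,hd),[atz(c,u,.2175) for c,u in zip(cs,hd)])
for n,p in dict(amber=((277,310),(354.5,309)),jar=((329,310),(368,276))).items(): print(n,tri(cs,p))
crop("scene0",300,180,120,90,"v_scene"); crop("side0",290,160,100,120,"v_side")
```

```text
dish [ 0.46756138 -0.05529182] 0.4708193143358875 [ 0.01953818  0.37237473 -0.28444897 -0.0988898 ] [(np.uint64(1158), 1125.5, 1369.6172577196267), (np.uint64(1067), 1036.0, 1218.2361295660958)]
dish [ 0.46945098 -0.27192919] 0.5425216205120228 [-0.10752322  0.34242839 -0.37289398 -0.08520815] [(np.uint64(1348), 1315.5, 1570.3649478413863), (np.uint64(1409), 1372.0, 1577.7911877762526)]
rim ellipse ((392.2038879394531, 214.21109008789062), (26.598661422729492, 39.27230453491211), 99.06743621826172) (array([392.17963314, 214.28947923]), 790.5) (374, 201, 39, 28)
rim ellipse ((328.1058044433594, 193.74871826171875), (20.36806869506836, 30.44490623474121), 88.33997344970703) (array([327.50425453, 193.83869774]), 450.5) (313, 184, 29, 21)
wheel [0.62851525 0.12779382 0.18092812] [-0.1592062   0.19731489 -0.07757247 -0.36851879]
wheel z.18 [0.62793053 0.12856223] [-0.03556975  0.27866511 -0.3109723  -0.2628551 ]
[[392.06167698 214.16849981]] (371, 199, 43, 31)
[[327.1870187  193.35417543]] (310, 181, 34, 25)
outlet tri [ 0.60743568 -0.05034837  0.06715579] [array([ 0.60812935, -0.05058134,  0.068     ]), array([ 0.60730567, -0.05131694,  0.068     ])]
handle mid tri [0.66919533 0.10471598 0.21544442] [array([0.67048481, 0.10424491, 0.2175    ]), array([0.66867309, 0.10075081, 0.2175    ])]
amber [ 0.65103573 -0.19200043  0.00679986]
jar [ 0.71515511 -0.08287158  0.01946424]
v_scene scale 6.666666666666667
v_side scale 5.0
```

View pics/v_scene.png

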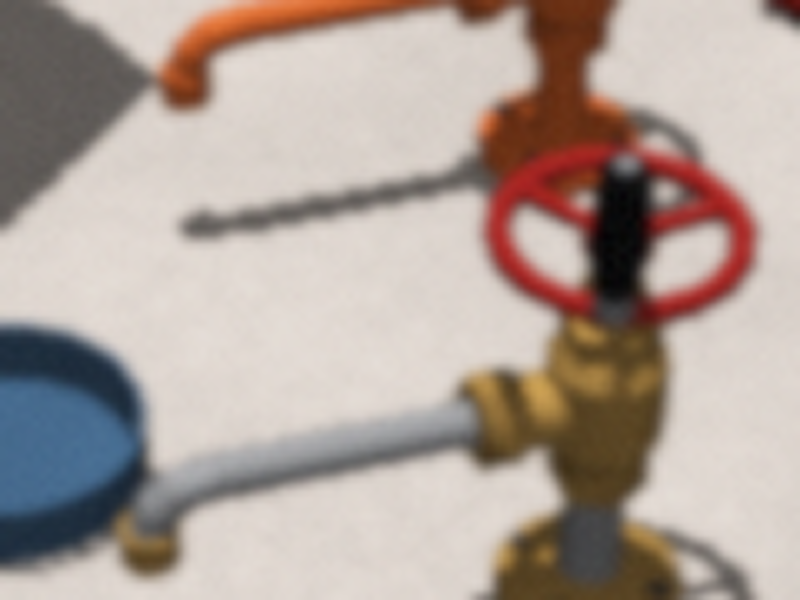

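View pics/v_side.png

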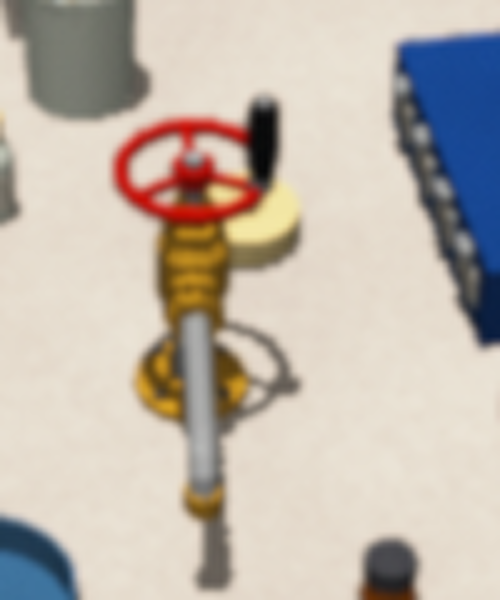

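Scene view: dish A is at (301,246), 0.471 m from the base. Dish B is at (224,270), 0.543 m from the base. A is the nearer one, so A is the dish. The steel and brass spout mouth is at (322,264), giving (0.608,-0.051), which lies 180 mm from the wheel axis as it should. The handle sits at about (0.669,0.104) on the red wheel. The orange valve is the decoy. I'll start moving: turn the jaws onto world y and travel towards A's right wall.

```bash
python3 - <<'E'
from h import *
cs=[load("scene0"),load("side0")]
print("orange wheel",tri(cs,[(387.5,153),(241,178)]),"orange handle",tri(cs,[(395,148),(254,168)]))
E
python3 -m jog '[{"rz":6.4},{"rz":6.4},{"rz":6.3},{"x":-37.4,"y":-17.6},{"x":-37.4,"y":-17.6},{"x":-37.4,"y":-17.6},{"x":-37.4,"y":-17.6},{"x":-37.4,"y":-17.6}]'
python3 -m jog '[{"x":-37.4,"y":-17.6},{"x":-37.4,"y":-17.6},{"x":-37.4,"y":-17.6},{"x":-37.4,"y":-17.6},{"x":-37.4,"y":-17.6},{"x":-37.4,"y":-17.6},{"x":-37.4,"y":-17.6,"z":20},{"x":-37.4,"y":-17.6,"z":20,"grip":0.6}]'
python3 - <<'E'
from plant import *
import pickle,cv2
s=get_state();print(s["time"],s["eef_pos"],s["tcp_rot"],s["opening"],s["contact_force"],s["qpos"])
for n in ["scene","side","wrist"]:
    c=read_camera(n);cv2.imwrite(f"pics/{n}1.png",c["frame"][:,:,::-1]);pickle.dump(c,open(f"pics/{n}1.pkl","wb"))
E
```

```text
orange wheel [0.37112885 0.26298118 0.17416207] orange handle [0.41534002 0.25717625 0.21387618]
0.15 [ 0.22109141 -0.6372633   0.24889438] [ 8.14745621e-01 -5.79817808e-01 -6.76169050e-04 -6.52318375e-04] 1.001282293717571 [ 0.3223287   0.42914335 -0.2422775 ] [-1.38700047e+00  2.87054762e-01  1.57785688e+00 -2.05697873e-06
  1.27856007e+00 -1.49989142e-01]$[0]: bad value
$[0]: bad value
```

View pics/wrist1.png

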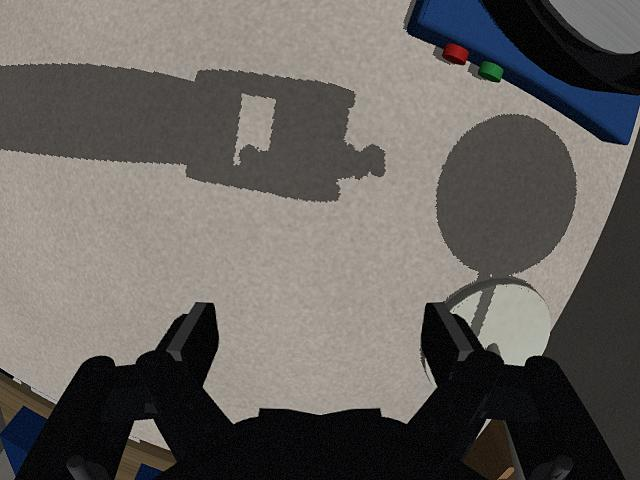

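The rows were refused, probably because every key is needed. I'll try a full row.

```bash
python3 -m jog '[{"grip":0,"x":0,"y":0,"z":0,"rx":0,"ry":0,"rz":6.4},{"grip":0,"x":0,"y":0,"z":0,"rx":0,"ry":0,"rz":6.4},{"grip":0,"x":0,"y":0,"z":0,"rx":0,"ry":0,"rz":6.3}]'
```

```text
time: 0.55
eef_pos: [0.2212, -0.6376, 0.2499]
tcp_rot: [-0.705, 0.709, 0.0, 0.0]
contact_force: [-0.3, -0.2, 0.5]
opening: 0.998
```

```bash
python3 -m jog '[{"grip":0,"x":-37.4,"y":-17.6,"z":0,"rx":0,"ry":0,"rz":0},{"grip":0,"x":-37.4,"y":-17.6,"z":0,"rx":0,"ry":0,"rz":0},{"grip":0,"x":-37.4,"y":-17.6,"z":0,"rx":0,"ry":0,"rz":0},{"grip":0,"x":-37.4,"y":-17.6,"z":0,"rx":0,"ry":0,"rz":0},{"grip":0,"x":-37.4,"y":-17.6,"z":0,"rx":0,"ry":0,"rz":0},{"grip":0,"x":-37.4,"y":-17.6,"z":0,"rx":0,"ry":0,"rz":0},{"grip":0,"x":-37.4,"y":-17.6,"z":0,"rx":0,"ry":0,"rz":0}]'
python3 -m jog '[{"grip":0,"x":-37.4,"y":-17.6,"z":0,"rx":0,"ry":0,"rz":0},{"grip":0,"x":-37.4,"y":-17.6,"z":0,"rx":0,"ry":0,"rz":0},{"grip":0,"x":-37.4,"y":-17.6,"z":0,"rx":0,"ry":0,"rz":0},{"grip":0.5,"x":-37.4,"y":-17.6,"z":0,"rx":0,"ry":0,"rz":0},{"grip":0.5,"x":-37.4,"y":-17.6,"z":0,"rx":0,"ry":0,"rz":0},{"grip":0.5,"x":-37.4,"y":-17.6,"z":20,"rx":0,"ry":0,"rz":0},{"grip":0.5,"x":-37.4,"y":-17.6,"z":20,"rx":0,"ry":0,"rz":0},{"grip":0.5,"x":0,"y":0,"z":0,"rx":0,"ry":0,"rz":0}]'
python3 - <<'E'
from plant import *
import pickle,cv2
for n in ["scene","side","wrist"]:
    c=read_camera(n);cv2.imwrite(f"pics/{n}1.png",c["frame"][:,:,::-1]);pickle.dump(c,open(f"pics/{n}1.pkl","wb"))
s=get_state();print(s["time"],s["eef_pos"],s["tcp_rot"],s["opening"],s["contact_force"],s["qpos"])
E
```

```text
time: 1.13
eef_pos: [0.3447, -0.374, 0.2501]
tcp_rot: [-0.707, 0.707, -0.0, 0.0]
contact_force: [1.0, -0.3, 0.9]
opening: 1.001
time: 1.8
eef_pos: [0.4636, -0.1149, 0.2102]
tcp_rot: [0.71, -0.705, -0.003, -0.0]
contact_force: [-1.3, 0.8, -0.8]
opening: 0.504
1.95 [ 0.4641798  -0.12079136  0.21384475] [ 7.07763402e-01 -7.06449495e-01  1.53827523e-04  2.32618558e-04] 0.4973833262259095 [-0.37467932 -0.26483972  0.19457136] [-4.66264460e-01 -1.20526010e-01  2.07927329e+00 -5.81371307e-04
  1.18269877e+00  1.10289369e+00]
```

View pics/wrist1.png

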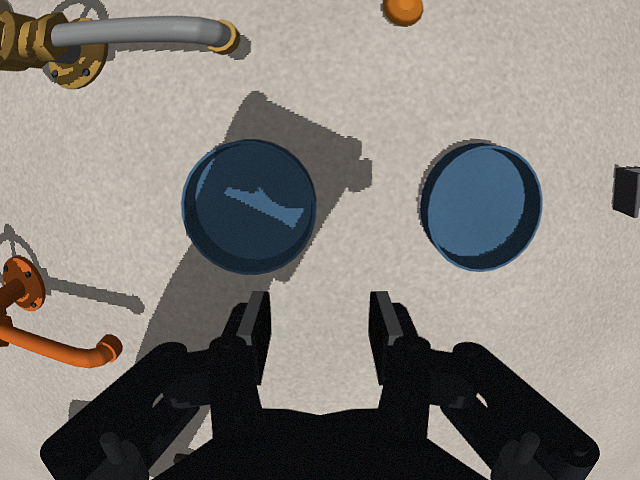

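View pics/side1.png

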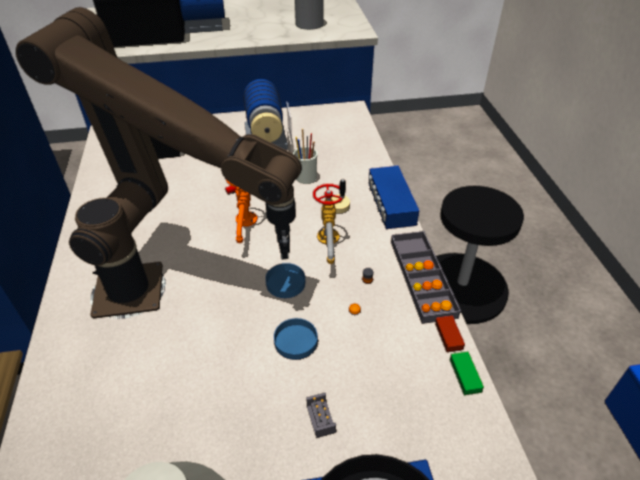

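```bash
cat >> h.py <<'E'
def fray(c,uv):
    K=c["intrinsics"];dx,dy=uv[0]-K[0,2],uv[1]-K[1,2];r=np.hypot(dx,dy);th=r/K[0,0]
    d=np.array([np.sin(th)*dx/r,np.sin(th)*dy/r,np.cos(th)]);return -c["R"].T@c["t"],c["R"].T@d
def fatz(c,uv,z):
    o,d=fray(c,uv);return o+d*(z-o[2])/d[2]
E
python3 - <<'E'
from h import *
c=load("wrist1")
crop("wrist1",140,0,320,240,"w1c")
m=cv2.inRange(cv2.cvtColor(c["frame"],cv2.COLOR_RGB2HSV),(95,60,15),(120,255,255))
for p in((249,240),(470,240)):
    k,l,st,ce=cv2.connectedComponentsWithStats(m);mm=(l==l[p[1],p[0]]).astype(np.uint8)
    cn=max(cv2.findContours(mm,0,1)[0],key=cv2.contourArea);h=cv2.convexHull(cn)[:,0].astype(float)
    P=np.array([fatz(c,q,.032) for q in h])[:,:2]
    r=least_squares(lambda v:np.hypot(P[:,0]-v[0],P[:,1]-v[1])-v[2],[*P.mean(0),.06],loss="soft_l1",f_scale=.001);print(r.x,np.abs(r.fun).max())
print("outlet",fatz(c,(230,38),.068))
E
```

```text
w1c scale 2.5
[ 0.46769062 -0.05841572  0.05984542] 0.0015225440171163854
[ 0.47070765 -0.27118969  0.06159297] 0.0035794474936687234
outlet [ 0.60535276 -0.05593279  0.068     ]
```

View pics/w1c.png

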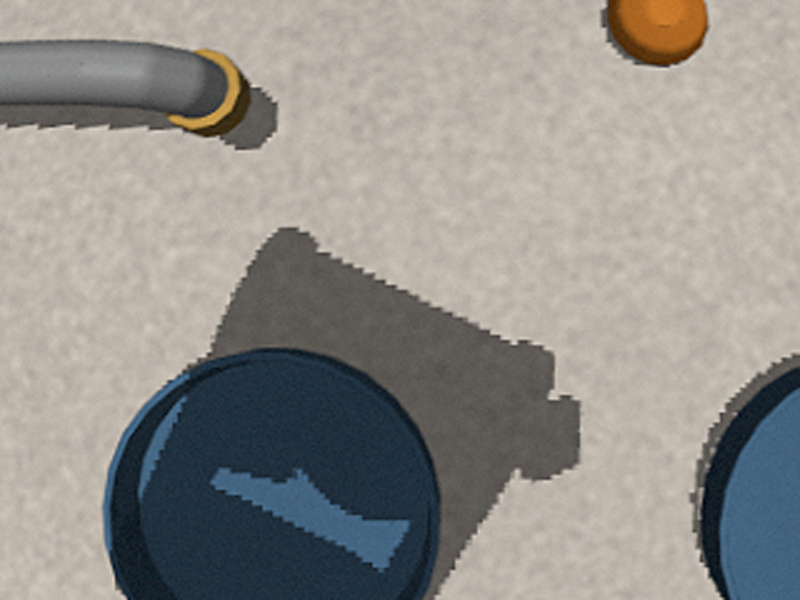

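Fixed cameras put the dish at (0.468,-0.055) and the wrist camera at (0.468,-0.058), radius 60 mm, so they agree. I'll descend straddling its right wall.

```bash
python3 -m jog '[{"grip":0.5,"x":-5.3,"y":-3.8,"z":36,"rx":0,"ry":0,"rz":0},{"grip":0.5,"x":0,"y":0,"z":36,"rx":0,"ry":0,"rz":0},{"grip":0.5,"x":0,"y":0,"z":36,"rx":0,"ry":0,"rz":0},{"grip":0.5,"x":0,"y":0,"z":26,"rx":0,"ry":0,"rz":0},{"grip":0.5,"x":0,"y":0,"z":0,"rx":0,"ry":0,"rz":0},{"grip":0.5,"x":0,"y":0,"z":0,"rx":0,"ry":0,"rz":0}]' 20
python3 - <<'E'
from plant import *
import pickle,cv2
c=read_camera("wrist");cv2.imwrite("pics/wrist2.png",c["frame"][:,:,::-1]);pickle.dump(c,open("pics/wrist2.pkl","wb"))
s=get_state();print(s["time"],s["eef_pos"],s["tcp_rot"],s["opening"],s["contact_force"])
E
```

```text
time: 2.45
eef_pos: [0.4673, -0.1169, 0.0795]
tcp_rot: [-0.706, 0.708, 0.001, -0.0]
contact_force: [-0.1, 0.5, 0.2]
opening: 0.502
2.5 [ 0.46875301 -0.11729592  0.08130212] [-7.06562234e-01  7.07650062e-01 -1.05338422e-03  3.00627604e-04] 0.4970054930242207 [ 0.53378685  0.12217609 -0.34106002]
```

View pics/wrist2.png

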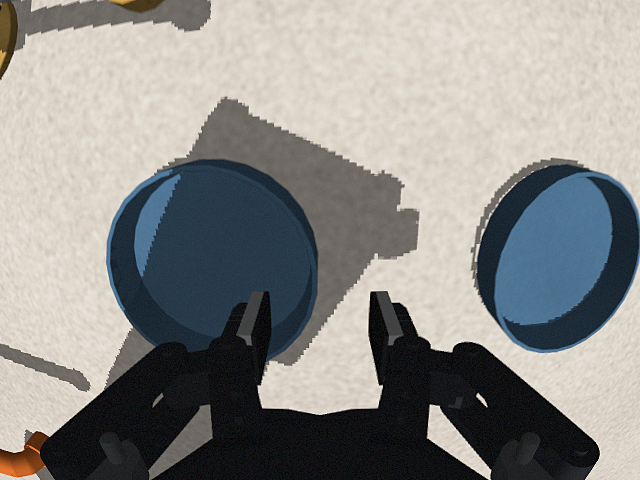

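```bash
python3 -m jog '[{"grip":0.5,"x":0,"y":0,"z":23,"rx":0,"ry":0,"rz":0},{"grip":0.5,"x":0,"y":0,"z":23,"rx":0,"ry":0,"rz":0},{"grip":0.5,"x":0,"y":0,"z":0,"rx":0,"ry":0,"rz":0},{"grip":0.85,"x":0,"y":0,"z":0,"rx":0,"ry":0,"rz":0},{"grip":0.85,"x":0,"y":0,"z":0,"rx":0,"ry":0,"rz":0},{"grip":0.85,"x":0,"y":0,"z":0,"rx":0,"ry":0,"rz":0}]' 20
python3 - <<'E'
from plant import *
import pickle,cv2
c=read_camera("wrist");cv2.imwrite("pics/wrist3.png",c["frame"][:,:,::-1]);pickle.dump(c,open("pics/wrist3.pkl","wb"))
s=get_state();print(s["time"],s["eef_pos"],s["tcp_rot"],s["opening"],s["contact_force"])
E
```

```text
time: 3.0
eef_pos: [0.4697, -0.1166, 0.0362]
tcp_rot: [0.707, -0.707, 0.002, -0.001]
contact_force: [-0.5, -0.6, 1.1]
opening: 0.152
3.05 [ 0.46945153 -0.11644769  0.0359266 ] [ 7.07249782e-01 -7.06960578e-01  2.00287261e-03 -6.89055006e-04] 0.15070441881500718 [0.28269604 0.39156042 0.52291051]
```

View pics/wrist3.png

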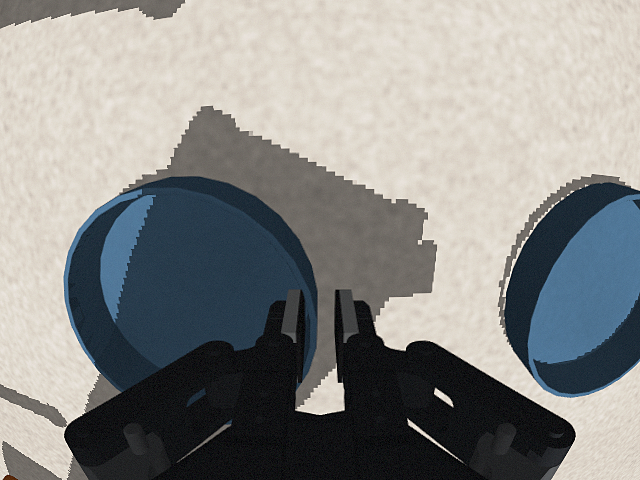

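The wall shows at x≈310, between the pads at about 300 and 340. I'll close gently.

```bash
python3 -m jog '[{"grip":1,"x":0,"y":0,"z":0,"rx":0,"ry":0,"rz":0},{"grip":1,"x":0,"y":0,"z":0,"rx":0,"ry":0,"rz":0},{"grip":1,"x":0,"y":0,"z":0,"rx":0,"ry":0,"rz":0},{"grip":1,"x":0,"y":0,"z":0,"rx":0,"ry":0,"rz":0}]' 20
python3 - <<'E'
from plant import *
import pickle,cv2
from h import *
for n in ["scene","side","wrist"]:
    c=read_camera(n);cv2.imwrite(f"pics/{n}4.png",c["frame"][:,:,::-1]);pickle.dump(c,open(f"pics/{n}4.pkl","wb"))
s=get_state();print(s["time"],s["eef_pos"],s["tcp_rot"],s["opening"],s["contact_force"])
crop("side4",240,220,100,80,"side4c")
E
```

```text
time: 3.38
eef_pos: [0.469, -0.1158, 0.0355]
tcp_rot: [-0.707, 0.707, -0.001, 0.001]
contact_force: [-2.4, 2.5, 6.4]
opening: 0.048
3.5333 [ 0.46903665 -0.11580658  0.0355109 ] [-7.07061095e-01  7.07151676e-01 -8.34019105e-04  6.47765822e-04] 0.047508053581442916 [-1.71112477  2.00838411  6.81216283]
side4c scale 7.5
```

View pics/side4c.png

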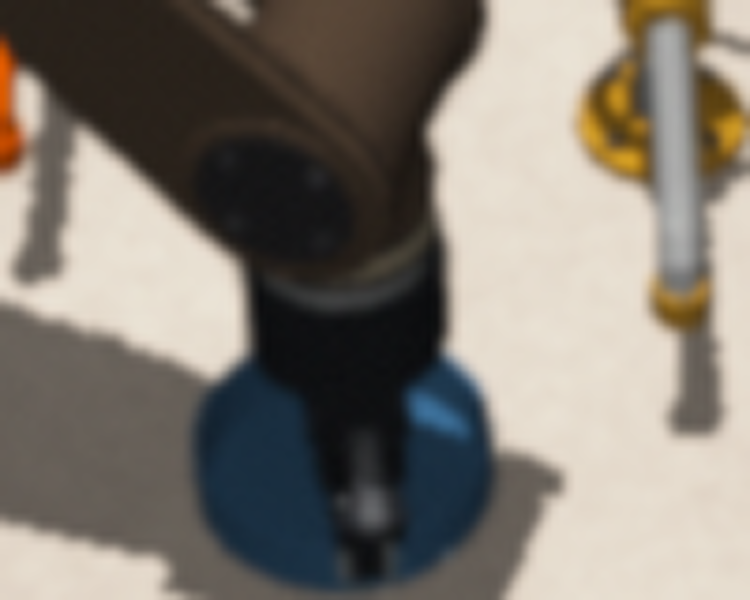

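View pics/wrist4.png

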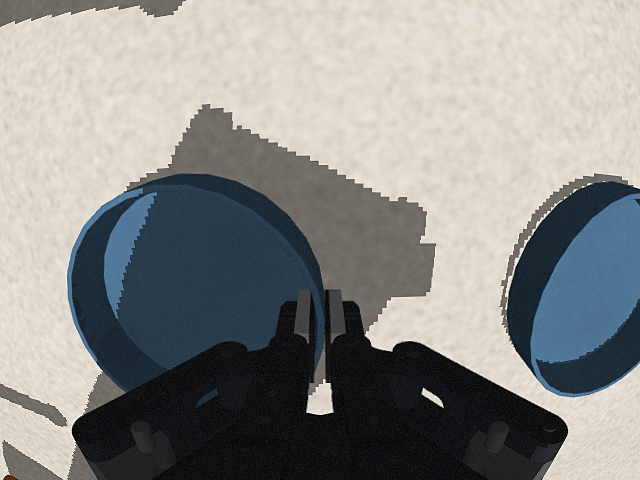

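Opening 4 mm, so the wall is pinched. The dish is pressed down by about 6 N, not lifted. Before moving under the spout I'll check how far the finger linkage sticks out.

Run:
```python
from h import *
from scipy.spatial.transform import Rotation as Ro
c=load("wrist4");R=Ro.from_quat([-7.07061095e-01,7.07151676e-01,-8.34e-04,6.48e-04]).as_matrix();p=np.array([.46904,-.11581,.03551])
def tool(c,R,p,uv,y0):
    o,d=fray(c,uv);o=R.T@(o-p);d=R.T@d;return (o+d*(y0-o[1])/d[1])*1000,o*1000
for uv in [(72,430),(75,420),(95,455),(220,345),(85,415),(568,430),(305,290),(240,343)]:
    print(uv,[tool(c,R,p,uv,y)[0].round(0) for y in(-.011,0,.011)])
print("cam",tool(c,R,p,(300,300),0)[1])
```

```text
(72, 430) [array([-61., -11., -72.]), array([-71.,   0., -64.]), array([-81.,  11., -56.])]
(75, 420) [array([-62., -11., -69.]), array([-72.,   0., -60.]), array([-82.,  11., -51.])]
(95, 455) [array([-50., -11., -78.]), array([-59.,   0., -71.]), array([-67.,  11., -63.])]
(220, 345) [array([-30., -11., -27.]), array([-36.,   0., -12.]), array([-41.,  11.,   4.])]
(85, 415) [array([-60., -11., -66.]), array([-70.,   0., -57.]), array([-80.,  11., -47.])]
(568, 430) [array([ 64., -11., -72.]), array([ 74.,   0., -64.]), array([ 84.,  11., -56.])]
(305, 290) [array([ -4., -11.,  14.]), array([-5.,  0., 36.]), array([-6., 11., 59.])]
(240, 343) [array([-24., -11., -26.]), array([-28.,   0., -10.]), array([-32.,  11.,   6.])]
cam [   1.50505559  -78.93842021 -124.02835911]
```

Computed in the tool frame, the finger linkage reaches about 70 mm to the side at spout height, so a pinch there would hit the spout. New plan:
1. Drag the dish with the pinch for 75 mm only.
2. Release it and turn the tool half a turn.
3. Push the last part from the robot's side, with half-open fingers as a two-point cradle.

```bash
python3 -m jog '[{"grip":1,"x":-0.8,"y":-5,"z":0,"rx":0,"ry":0,"rz":0},{"grip":1,"x":-0.8,"y":-10,"z":0,"rx":0,"ry":0,"rz":0},{"grip":1,"x":-0.8,"y":-10,"z":0,"rx":0,"ry":0,"rz":0},{"grip":1,"x":-0.8,"y":-10,"z":0,"rx":0,"ry":0,"rz":0},{"grip":1,"x":-0.8,"y":-10,"z":0,"rx":0,"ry":0,"rz":0},{"grip":1,"x":-0.8,"y":-10,"z":0,"rx":0,"ry":0,"rz":0},{"grip":1,"x":-0.8,"y":-10,"z":0,"rx":0,"ry":0,"rz":0},{"grip":1,"x":-0.8,"y":-10,"z":0,"rx":0,"ry":0,"rz":0}]' 20
python3 -m jog '[{"grip":1,"x":0,"y":0,"z":0,"rx":0,"ry":0,"rz":0},{"grip":0.7,"x":0,"y":0,"z":0,"rx":0,"ry":0,"rz":0},{"grip":0.7,"x":0,"y":0,"z":0,"rx":0,"ry":0,"rz":0}]' 20
python3 - <<'E'
from plant import *
import pickle,cv2
from h import *
for n in ["scene","side","wrist"]:
    c=read_camera(n);cv2.imwrite(f"pics/{n}5.png",c["frame"][:,:,::-1]);pickle.dump(c,open(f"pics/{n}5.pkl","wb"))
s=get_state();print(s["time"],s["eef_pos"],s["tcp_rot"],s["opening"],s["contact_force"])
E
```

```text
time: 4.2
eef_pos: [0.5407, -0.1089, 0.0354]
tcp_rot: [0.708, -0.706, -0.004, 0.003]
contact_force: [-12.6, 0.6, 16.3]
opening: 0.051
time: 4.45
eef_pos: [0.5432, -0.1093, 0.0342]
tcp_rot: [0.707, -0.707, 0.001, -0.0]
contact_force: [0.5, -0.3, -0.3]
opening: 0.296
4.6 [ 0.54273056 -0.10917555  0.03365969] [ 7.07262716e-01 -7.06950812e-01  1.03984865e-05  1.44238049e-05] 0.29861373057509766 [-0.39623813 -0.02873076 -0.56949035]
```

View pics/wrist5.png

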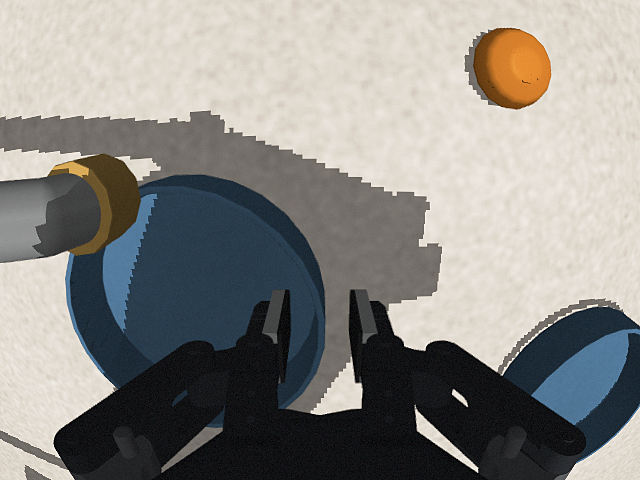

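View pics/scene5.png

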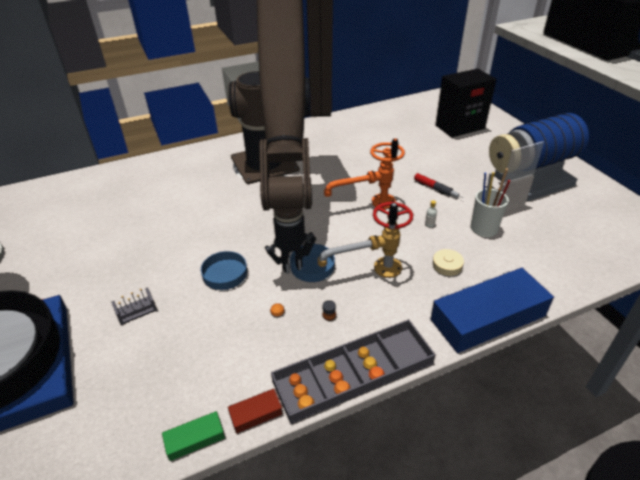

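```bash
python3 -m jog '[{"grip":0.7,"x":0,"y":0,"z":-28,"rx":0,"ry":0,"rz":0},{"grip":0.7,"x":0,"y":0,"z":-28,"rx":0,"ry":0,"rz":0},{"grip":0.7,"x":0,"y":0,"z":-28,"rx":0,"ry":0,"rz":0},{"grip":0.5,"x":-19.3,"y":29.3,"z":0,"rx":0,"ry":0,"rz":0},{"grip":0.5,"x":-19.3,"y":29.3,"z":0,"rx":0,"ry":0,"rz":0},{"grip":0.5,"x":-19.3,"y":29.3,"z":0,"rx":0,"ry":0,"rz":0},{"grip":0.5,"x":0,"y":0,"z":0,"rx":0,"ry":0,"rz":-7.1},{"grip":0.5,"x":0,"y":0,"z":0,"rx":0,"ry":0,"rz":-7.1}]'
python3 -m jog '[{"grip":0.5,"x":0,"y":0,"z":0,"rx":0,"ry":0,"rz":-7.1},{"grip":0.5,"x":0,"y":0,"z":0,"rx":0,"ry":0,"rz":-7.1},{"grip":0.5,"x":0,"y":0,"z":0,"rx":0,"ry":0,"rz":-7.1},{"grip":0.5,"x":0,"y":0,"z":0,"rx":0,"ry":0,"rz":-7.1},{"grip":0.5,"x":0,"y":0,"z":0,"rx":0,"ry":0,"rz":-7.1},{"grip":0.5,"x":0,"y":0,"z":0,"rx":0,"ry":0,"rz":-7.1},{"grip":0.5,"x":0,"y":0,"z":0,"rx":0,"ry":0,"rz":-7.1},{"grip":0.5,"x":0,"y":0,"z":0,"rx":0,"ry":0,"rz":-7.1}]'
python3 -m jog '[{"grip":0.5,"x":0,"y":0,"z":0,"rx":0,"ry":0,"rz":-7.1},{"grip":0.5,"x":0,"y":0,"z":0,"rx":0,"ry":0,"rz":-7.1},{"grip":0.5,"x":0,"y":0,"z":0,"rx":0,"ry":0,"rz":-7.1},{"grip":0.5,"x":0,"y":0,"z":0,"rx":0,"ry":0,"rz":-7.1},{"grip":0.5,"x":0,"y":0,"z":0,"rx":0,"ry":0,"rz":-7.1},{"grip":0.5,"x":0,"y":0,"z":0,"rx":0,"ry":0,"rz":-7.1},{"grip":0.5,"x":0,"y":0,"z":0,"rx":0,"ry":0,"rz":-7.1},{"grip":0.5,"x":0,"y":0,"z":0,"rx":0,"ry":0,"rz":-7.1}]'
python3 -m jog '[{"grip":0.5,"x":0,"y":0,"z":0,"rx":0,"ry":0,"rz":-7.1},{"grip":0.5,"x":0,"y":0,"z":0,"rx":0,"ry":0,"rz":-7.1},{"grip":0.5,"x":0,"y":0,"z":0,"rx":0,"ry":0,"rz":-7.1},{"grip":0.5,"x":0,"y":0,"z":0,"rx":0,"ry":0,"rz":-7.1},{"grip":0.5,"x":0,"y":0,"z":0,"rx":0,"ry":0,"rz":-7.1},{"grip":0.5,"x":0,"y":0,"z":0,"rx":0,"ry":0,"rz":-7.1},{"grip":0.5,"x":0,"y":0,"z":0,"rx":0,"ry":0,"rz":-7.1},{"grip":0.5,"x":0,"y":0,"z":0,"rx":0,"ry":0,"rz":-2.5}]'
python3 - <<'E'
from plant import *
import pickle,cv2
from h import *
for n in ["scene","side","wrist"]:
    c=read_camera(n);cv2.imwrite(f"pics/{n}6.png",c["frame"][:,:,::-1]);pickle.dump(c,open(f"pics/{n}6.pkl","wb"))
s=get_state();print(s["time"],s["eef_pos"],s["tcp_rot"],s["opening"],s["contact_force"],s["qpos"])
q=s["tcp_rot"];print("yaw",np.degrees(2*np.arctan2(q[1],q[0])))
crop("scene6",270,200,120,90,"scene6c");crop("side6",250,210,120,90,"side6c")
E
```

```text
time: 5.27
eef_pos: [0.4524, -0.0499, 0.1167]
tcp_rot: [0.791, -0.611, -0.001, 0.0]
contact_force: [0.5, 0.0, 0.0]
opening: 0.5
time: 5.93
eef_pos: [0.4547, -0.0514, 0.1176]
tcp_rot: [0.987, -0.162, -0.0, 0.0]
contact_force: [0.4, -0.2, 0.2]
opening: 0.499
time: 6.6
eef_pos: [0.4547, -0.0513, 0.1175]
tcp_rot: [0.945, 0.327, -0.0, -0.0]
contact_force: [1.2, 0.2, -0.4]
opening: 0.499
time: 7.27
eef_pos: [0.4547, -0.0513, 0.1176]
tcp_rot: [0.705, 0.709, -0.0, -0.0]
contact_force: [0.1, -0.5, -0.4]
opening: 0.499
7.4167 [ 0.45476209 -0.05136081  0.1175762 ] [ 7.07476695e-01  7.06736667e-01 -5.18630230e-05 -7.95647539e-05] 0.5026365950168689 [0.75976337 0.24802475 0.512638  ] [-3.34749987e-01 -4.16865091e-02  2.20055608e+00 -2.87979709e-05
  9.82911516e-01 -1.90448378e+00]
yaw 89.94003662440947
scene6c scale 6.666666666666667
side6c scale 6.666666666666667
```

View pics/wrist6.png

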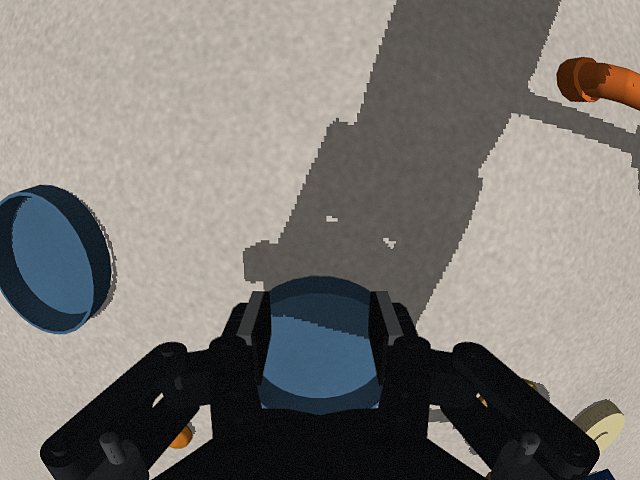

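View pics/scene6c.png

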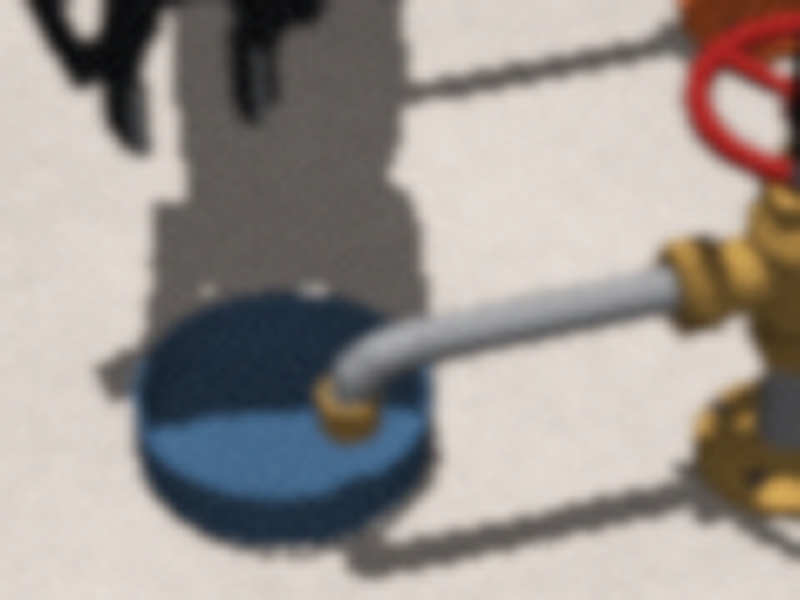

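View pics/side6c.png

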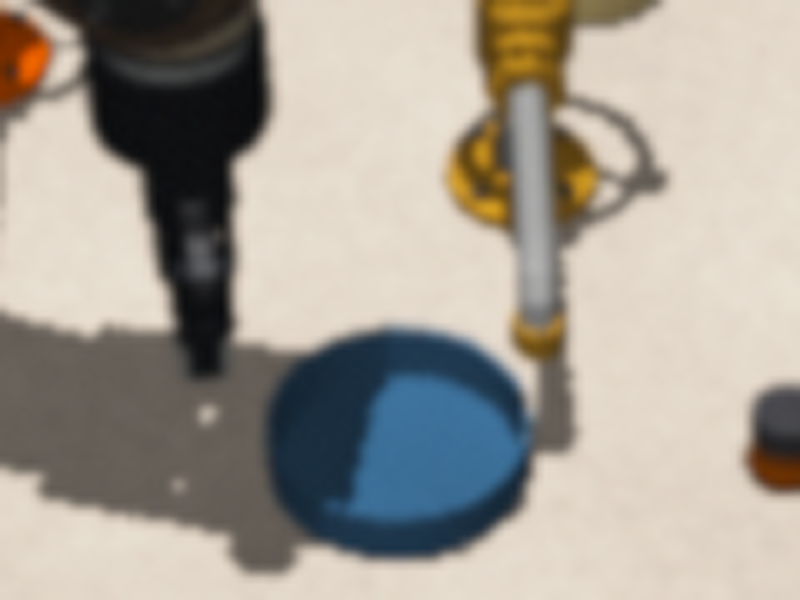

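```bash
cat >> h.py <<'E'
A_=np.linspace(0,2*np.pi,90)
def dhull(c,x,y,r=.06,h=.032):
    P=np.array([[x+r*np.cos(t),y+r*np.sin(t),z] for z in(0,h) for t in A_]);return cv2.convexHull(proj(c,P).astype(np.float32))
def dishfit(names,boxes,x0):
    ob=[]
    for n,(a,b,w,h) in zip(names,boxes):
        c=load(n);m=cv2.inRange(cv2.cvtColor(c["frame"],cv2.COLOR_RGB2HSV),(95,60,15),(120,255,255))
        mm=np.zeros_like(m);mm[b:b+h,a:a+w]=m[b:b+h,a:a+w];k,l,st,ce=cv2.connectedComponentsWithStats(mm);i=1+np.argmax(st[1:,4])
        cn=np.vstack(cv2.findContours((l==i).astype(np.uint8),0,1)[0]);ob.append((c,cv2.convexHull(cn).astype(np.float32)))
    def cen(q): m=cv2.moments(q);return np.array([m["m10"],m["m01"]])/m["m00"]
    f=lambda v:np.hstack([cen(dhull(c,*v))-cen(o) for c,o in ob])
    r=least_squares(f,x0);return r.x,f(r.x),[(cv2.boundingRect(o),cv2.boundingRect(dhull(c,*r.x))) for c,o in ob]
E
python3 - <<'E'
from h import *
print(dishfit(["scene6","side6"],[(285,235,60,55),(285,250,50,50)],[.543,-.051]))
print(dishfit(["side6"],[(285,250,50,50)],[.543,-.051]))
cs=[load("scene6"),load("side6")];o=[(322.0,264.3),(330.8,261.7)]
print(tri(cs,o),[atz(c,u,.068) for c,u in zip(cs,o)])
c=load("wrist5");
for u in [(95,208),(100,205),(105,203)]: print(fatz(c,u,.068))
crop("wrist5",20,120,160,120,"w5c")
E
```

```text
(array([ 0.54080932, -0.05112977]), array([ 0.09640077,  0.53905327, -0.43331268, -0.01235333]), [((290, 244, 44, 37), (289, 242, 46, 41)), ((290, 260, 40, 33), (288, 257, 41, 38))])
(array([ 0.54209165, -0.0514001 ]), array([-9.09661253e-08,  1.32479158e-07]), [((290, 260, 40, 33), (289, 257, 41, 38))])
[ 0.60734878 -0.05117656  0.0657233 ] [array([ 0.60889955, -0.05147392,  0.068     ]), array([ 0.607077  , -0.05422742,  0.068     ])]
[ 0.60106285 -0.04723599  0.068     ]
[ 0.60187509 -0.04918244  0.068     ]
[ 0.60239077 -0.05103824  0.068     ]
w5c scale 5.0
```

View pics/w5c.png

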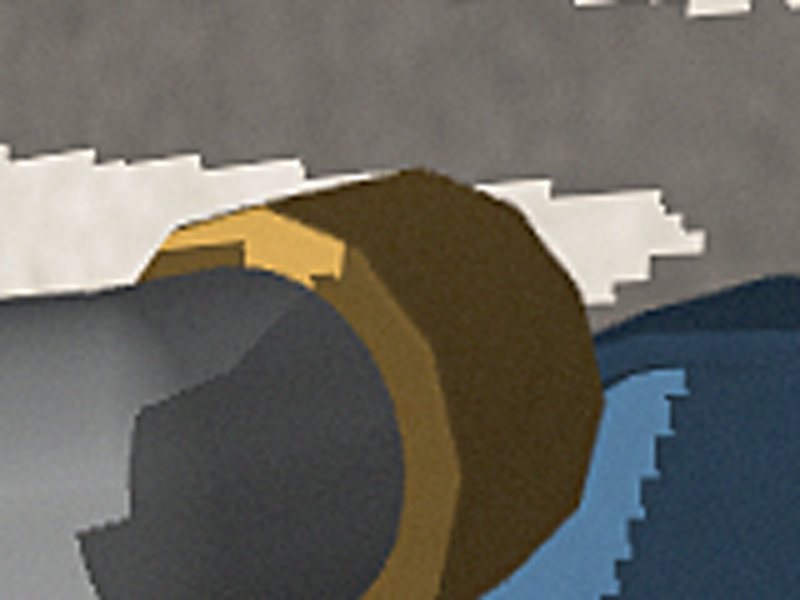

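Run:
```python
from h import *
c=load("wrist5")
p=[(420,170),(520,210),(583,300),(603,400),(582,508),(490,590)]
P=np.array([fatz(c,(20+u/5,120+v/5),.068)[:2] for u,v in p]);print(P)
r=least_squares(lambda v:np.hypot(*(P-v[:2]).T)-v[2],[*P.mean(0),.011]);print(r.x,r.fun)
```

```text
[[ 0.6160221  -0.05248844]
 [ 0.61337797 -0.05883018]
 [ 0.60832334 -0.06228642]
 [ 0.60285616 -0.06289052]
 [ 0.59687534 -0.06072681]
 [ 0.59215024 -0.05378216]]
[ 0.60401666 -0.05085014  0.01219092] [-7.42110164e-05  1.10106300e-04  2.93959552e-05 -9.47392007e-05
 -2.92209361e-06  3.23700574e-05]
```

Run:
```python
from h import *
c=load("wrist5")
crop("wrist5",40,150,300,225,"w5d")
```

```text
w5d scale 2.6666666666666665
```

View pics/w5d.png

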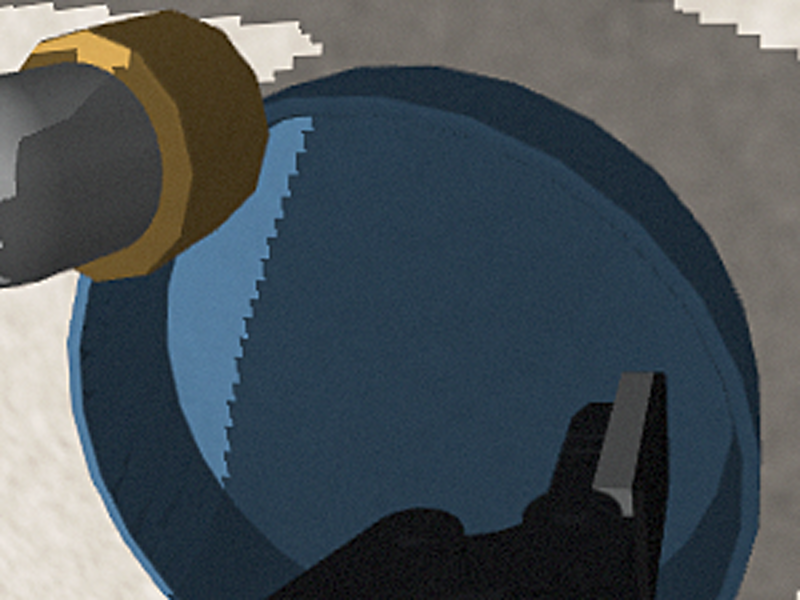

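Run:
```python
from h import *
c=load("wrist5")
p=[(85,280),(68,345),(80,430),(105,500),(170,597),(370,95),(450,110),(520,147),(600,200),(660,258),(710,325),(740,400)]
P=np.array([fatz(c,(40+u*.375,150+v*.375),.032)[:2] for u,v in p])
r=least_squares(lambda v:np.hypot(*(P-v[:2]).T)-v[2],[*P.mean(0),.06]);print(r.x,r.fun.round(4))
```

```text
[ 0.54137686 -0.05315749  0.05858571] [-0.0009  0.0005 -0.0002 -0.0001  0.0003  0.0006  0.0007 -0.0003 -0.0004
 -0.0003  0.0001 -0.    ]
```

Two estimates agree: the dish is at (0.541,-0.052) and the outlet is about 63–66 mm further in x. I'll lower the cradle behind the dish and push.

```bash
python3 -m jog '[{"grip":0.5,"x":-0.5,"y":0,"z":29,"rx":0,"ry":0,"rz":0},{"grip":0.5,"x":0,"y":0,"z":29,"rx":0,"ry":0,"rz":0},{"grip":0.5,"x":0,"y":0,"z":29,"rx":0,"ry":0,"rz":0},{"grip":0.5,"x":0,"y":0,"z":0,"rx":0,"ry":0,"rz":0},{"grip":0.5,"x":0,"y":5,"z":0,"rx":0,"ry":0,"rz":0},{"grip":0.5,"x":0,"y":5,"z":0,"rx":0,"ry":0,"rz":0},{"grip":0.5,"x":0,"y":5,"z":0,"rx":0,"ry":0,"rz":0}]'
python3 -m jog '[{"grip":0.5,"x":0,"y":6,"z":0,"rx":0,"ry":0,"rz":0},{"grip":0.5,"x":0,"y":7,"z":0,"rx":0,"ry":0,"rz":0},{"grip":0.5,"x":0,"y":7,"z":0,"rx":0,"ry":0,"rz":0},{"grip":0.5,"x":0,"y":7,"z":0,"rx":0,"ry":0,"rz":0},{"grip":0.5,"x":0,"y":7,"z":0,"rx":0,"ry":0,"rz":0},{"grip":0.5,"x":0,"y":7,"z":0,"rx":0,"ry":0,"rz":0},{"grip":0.5,"x":0,"y":7,"z":0,"rx":0,"ry":0,"rz":0},{"grip":0.5,"x":0,"y":0,"z":0,"rx":0,"ry":0,"rz":0}]'
python3 - <<'E'
from plant import *
import pickle,cv2
from h import *
for n in ["scene","side","wrist"]:
    c=read_camera(n);cv2.imwrite(f"pics/{n}7.png",c["frame"][:,:,::-1]);pickle.dump(c,open(f"pics/{n}7.pkl","wb"))
s=get_state();print(s["time"],s["eef_pos"],s["tcp_rot"],s["opening"],s["contact_force"],s["qpos"])
crop("scene7",270,200,120,90,"scene7c");crop("side7",270,220,120,90,"side7c")
E
```

```text
time: 8.0
eef_pos: [0.4724, -0.0525, 0.033]
tcp_rot: [0.707, 0.707, 0.001, 0.002]
contact_force: [0.4, -0.5, 0.2]
opening: 0.5
time: 8.67
eef_pos: [0.52, -0.0521, 0.0322]
tcp_rot: [0.707, 0.707, 0.001, 0.001]
contact_force: [-0.1, -0.3, -0.1]
opening: 0.5
8.8167 [ 0.51885234 -0.05193038  0.0314056 ] [7.06953417e-01 7.07259098e-01 6.24559061e-04 1.02257704e-03] 0.4997040622887103 [-0.31588165 -0.79792052 -0.46249156] [-2.94546285e-01  2.47792619e-01  2.07908167e+00  1.90269440e-04
  8.12325908e-01 -1.86590561e+00]
scene7c scale 6.666666666666667
side7c scale 6.666666666666667
```

View pics/wrist7.png

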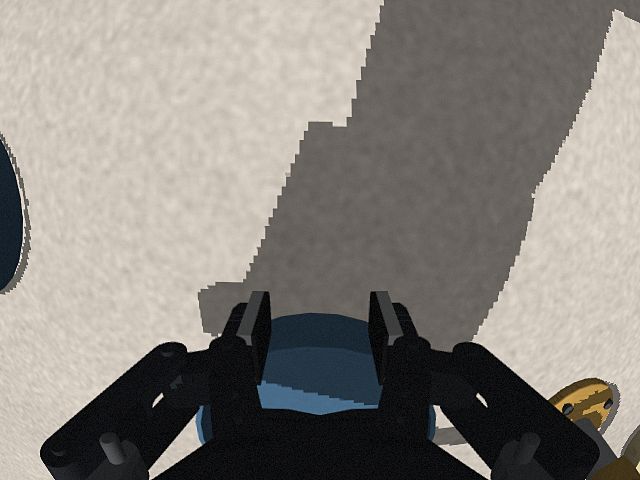

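View pics/scene7c.png

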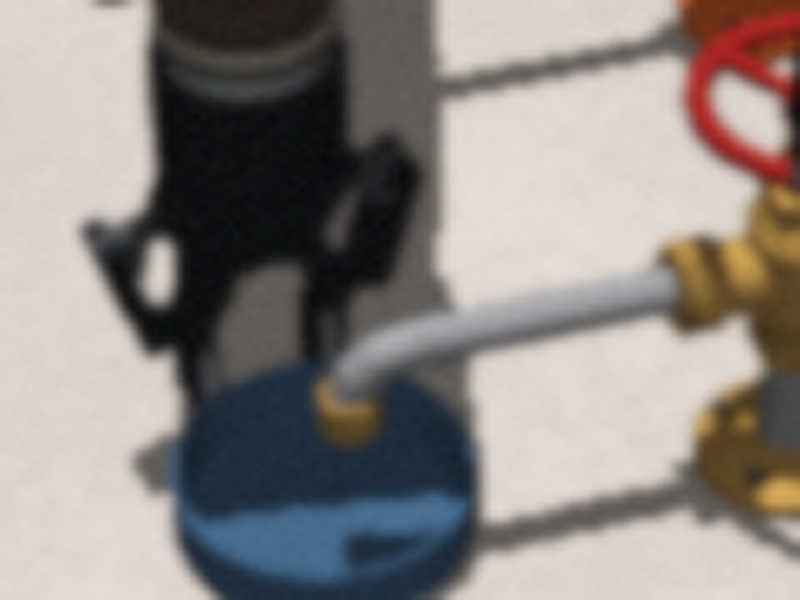

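View pics/side7c.png

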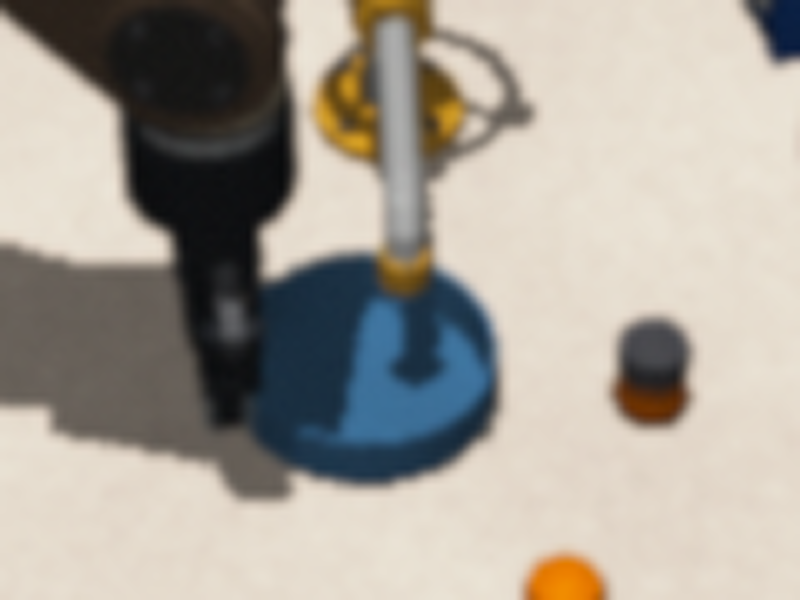

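Run:
```python
from h import *
print(dishfit(["scene7","side7"],[(290,245,60,55),(300,255,50,45)],[.58,-.051]))
print(dishfit(["scene7"],[(290,245,60,55)],[.58,-.051])[0])
```

```text
(array([ 0.58701324, -0.05377937]), array([ 0.02929181,  0.90543005, -0.64812768, -0.20511564]), [((295, 253, 46, 41), (294, 253, 48, 43)), ((307, 259, 37, 33), (304, 256, 41, 37))])
[ 0.58395946 -0.05251493]
```

```bash
python3 -m jog '[{"grip":0.5,"x":0.3,"y":5,"z":0,"rx":0,"ry":0,"rz":0},{"grip":0.5,"x":0.3,"y":5,"z":0,"rx":0,"ry":0,"rz":0},{"grip":0.5,"x":0.2,"y":5,"z":0,"rx":0,"ry":0,"rz":0},{"grip":0.5,"x":0,"y":5,"z":0,"rx":0,"ry":0,"rz":0},{"grip":0.5,"x":0,"y":0,"z":0,"rx":0,"ry":0,"rz":0},{"grip":0.5,"x":0,"y":0,"z":0,"rx":0,"ry":0,"rz":0}]'
python3 -m jog '[{"grip":0.5,"x":0,"y":-10,"z":0,"rx":0,"ry":0,"rz":0},{"grip":0.5,"x":0,"y":-20,"z":0,"rx":0,"ry":0,"rz":0},{"grip":0.5,"x":0,"y":-25,"z":0,"rx":0,"ry":0,"rz":0},{"grip":0.5,"x":0,"y":-25,"z":-20,"rx":0,"ry":0,"rz":0},{"grip":0.5,"x":0,"y":0,"z":-35,"rx":0,"ry":0,"rz":0},{"grip":0.5,"x":0,"y":0,"z":-38,"rx":0,"ry":0,"rz":0},{"grip":0.5,"x":0,"y":0,"z":-38,"rx":0,"ry":0,"rz":0}]'
python3 - <<'E'
from plant import *
import pickle,cv2
from h import *
for n in ["scene","side","wrist"]:
    c=read_camera(n);cv2.imwrite(f"pics/{n}8.png",c["frame"][:,:,::-1]);pickle.dump(c,open(f"pics/{n}8.pkl","wb"))
s=get_state();print(s["time"],s["eef_pos"],s["tcp_rot"],s["opening"],s["contact_force"],s["qpos"])
crop("scene8",270,210,120,90,"scene8c");crop("side8",270,220,120,90,"side8c")
print(dishfit(["scene8","side8"],[(290,245,65,60),(300,250,60,50)],[.58,-.051]))
E
```

```text
time: 9.32
eef_pos: [0.5389, -0.0511, 0.0308]
tcp_rot: [0.707, 0.707, 0.001, 0.001]
contact_force: [-0.1, -0.2, -0.4]
opening: 0.5
time: 9.9
eef_pos: [0.4563, -0.0507, 0.1622]
tcp_rot: [0.707, 0.707, -0.0, -0.001]
contact_force: [0.6, -1.0, 0.0]
opening: 0.498
10.05 [ 0.46010228 -0.0518094   0.16571028] [0.70696553 0.70723022 0.00228765 0.0044638 ] 0.4978039267994292 [-0.63808204  0.30872217 -0.34959478] [-3.31920264e-01 -1.07923480e-01  2.16230214e+00  2.31201988e-04
  1.07718431e+00 -1.90319946e+00]
scene8c scale 6.666666666666667
side8c scale 6.666666666666667
(array([ 0.60569354, -0.0522556 ]), array([ 0.07734758,  0.65319007, -0.57558909, -0.14514833]), [((299, 259, 46, 39), (297, 257, 49, 43)), ((312, 258, 38, 33), (310, 255, 41, 37))])
```

View pics/wrist8.png

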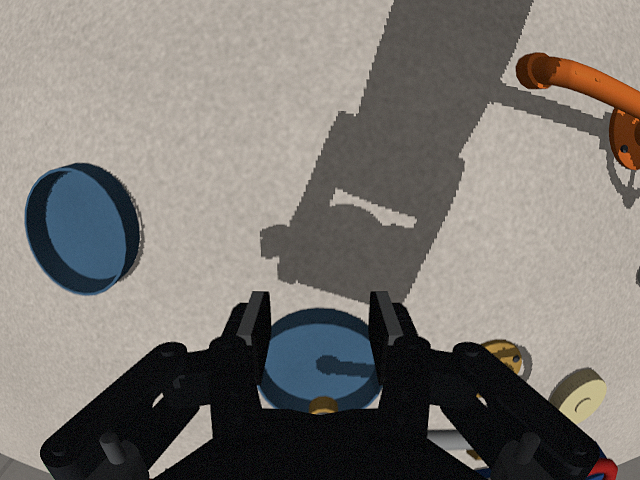

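View pics/scene8c.png

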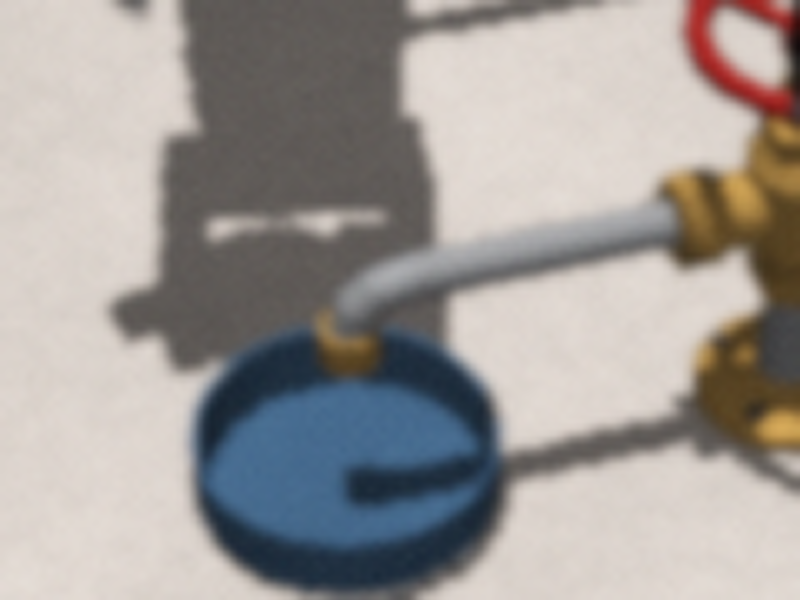

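View pics/side8c.png

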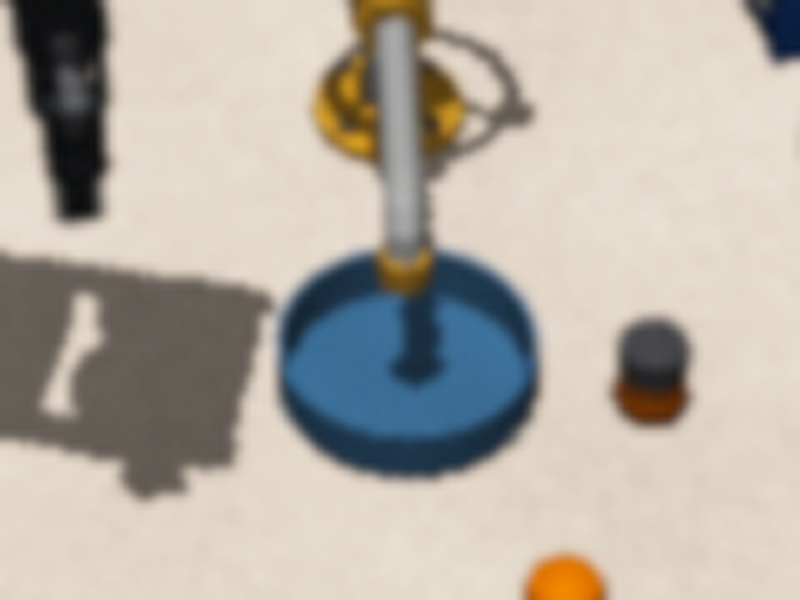

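Dish now at (0.606,-0.052) against an outlet of (0.604–0.608,-0.051), upright and within about 2–3 mm. Next the handle: I'll triangulate both its ends.

Run:
```python
from h import *
cs=[load("scene0"),load("side0")]
for nm,z,u in [("top",.243,[(394.2,204.2),(342.8,179.8)]),("bot",.19,[(391.8,226.3),(342.4,195.6)]),("mid",.2175,[(393,215),(342.6,187.7)])]:
    t=tri(cs,u);print(nm,t,[atz(c,p,z)[:2] for c,p in zip(cs,u)])
ax=np.array([.628,.1285])
for a in(-40,-35,-30,-25,-20):
    p=ax+.045*np.array([np.cos(np.radians(a)),np.sin(np.radians(a))])
    print(a,p,[ [proj(c,[*p,z])[0].round(1) for z in(.19,.245)] for c in cs])
```

```text
top [0.6696285  0.10347943 0.24576212] [array([0.66548254, 0.10670942]), array([0.67046161, 0.10551069])]
bot [0.67075519 0.10311969 0.18405563] [array([0.67790939, 0.09782189]), array([0.66905146, 0.09748844])]
mid [0.67002623 0.10320232 0.2157664 ] [array([0.67160409, 0.10226221]), array([0.66955679, 0.10059868])]
-40 [0.662472   0.09957456] [[array([389.1, 222.3]), array([390.9, 203.6])], [array([340.1, 195.4]), array([340.6, 180.7])]]
-35 [0.66486184 0.10268906] [[array([390.8, 222.5]), array([392.6, 203.8])], [array([340.7, 194.7]), array([341.1, 180. ])]]
-30 [0.66697114 0.106     ] [[array([392.5, 222.7]), array([394.3, 203.9])], [array([341.2, 193.9]), array([341.6, 179.3])]]
-25 [0.66878385 0.10948218] [[array([394.1, 222.7]), array([396.1, 204. ])], [array([341.5, 193.2]), array([342. , 178.5])]]
-20 [0.67028617 0.11310909] [[array([395.8, 222.7]), array([397.8, 203.9])], [array([341.8, 192.4]), array([342.3, 177.7])]]
```

```bash
python3 -m jog '[{"grip":0.1,"x":0,"y":0,"z":-41,"rx":0,"ry":0,"rz":0},{"grip":0.1,"x":0,"y":0,"z":-41,"rx":0,"ry":0,"rz":0},{"grip":0.1,"x":0,"y":0,"z":-41,"rx":0,"ry":0,"rz":0},{"grip":0.1,"x":22.4,"y":29.7,"z":0,"rx":0,"ry":0,"rz":0},{"grip":0.1,"x":22.4,"y":29.7,"z":0,"rx":0,"ry":0,"rz":0},{"grip":0.1,"x":22.4,"y":29.7,"z":0,"rx":0,"ry":0,"rz":0},{"grip":0.1,"x":22.4,"y":29.7,"z":0,"rx":0,"ry":0,"rz":0},{"grip":0.1,"x":22.4,"y":29.7,"z":0,"rx":0,"ry":0,"rz":0}]'
python3 -m jog '[{"grip":0.1,"x":22.4,"y":29.7,"z":0,"rx":0,"ry":0,"rz":0},{"grip":0.1,"x":22.4,"y":29.7,"z":0,"rx":0,"ry":0,"rz":0},{"grip":0.1,"x":0,"y":0,"z":0,"rx":0,"ry":0,"rz":0},{"grip":0.1,"x":0,"y":0,"z":0,"rx":0,"ry":0,"rz":0}]'
python3 - <<'E'
from plant import *
import pickle,cv2
from h import *
for n in ["wrist","side"]:
    c=read_camera(n);cv2.imwrite(f"pics/{n}9.png",c["frame"][:,:,::-1]);pickle.dump(c,open(f"pics/{n}9.pkl","wb"))
s=get_state();print(s["time"],s["eef_pos"],s["tcp_rot"],s["opening"],s["contact_force"],s["qpos"])
E
```

```text
time: 10.72
eef_pos: [0.6068, 0.0623, 0.2823]
tcp_rot: [0.707, 0.707, -0.001, -0.001]
contact_force: [0.1, -1.2, 1.0]
opening: 0.898
time: 11.05
eef_pos: [0.6656, 0.1069, 0.2805]
tcp_rot: [0.706, 0.708, -0.002, -0.002]
contact_force: [0.3, 0.3, 0.2]
opening: 0.9
11.15 [0.66483516 0.10554701 0.28271278] [ 0.70694251  0.70726921 -0.001224   -0.00102356] 0.8985077508076096 [-1.68166576 -0.65886812 -0.12189982] [ 7.07656952e-03  2.62036328e-01  1.54653288e+00 -2.69072262e-04
  1.33620384e+00 -1.56411882e+00]
```

View pics/wrist9.png

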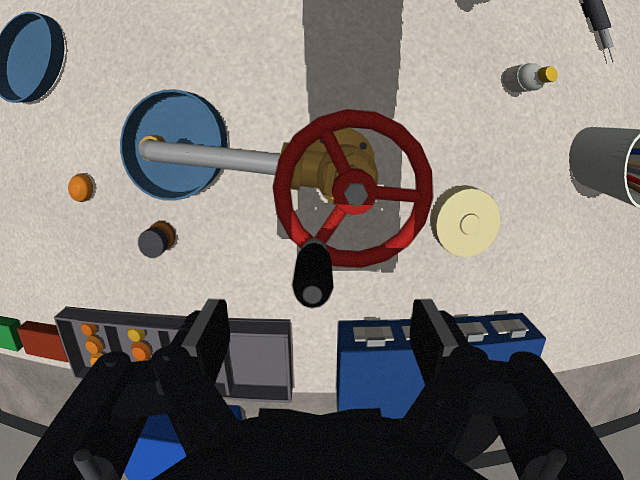

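View pics/side9.png

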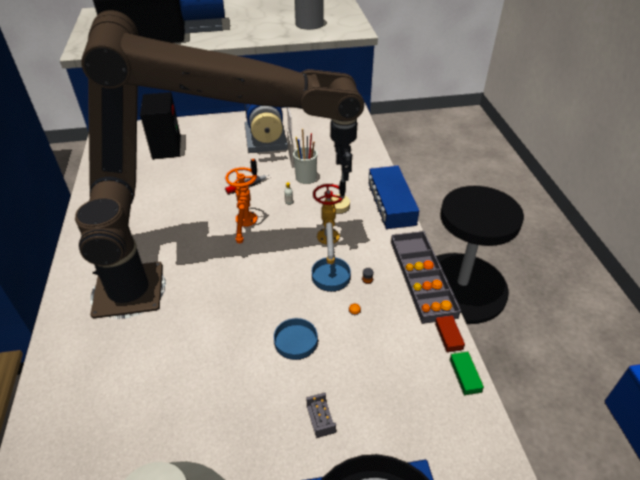

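Run:
```python
from h import *
c=load("wrist9")
print("hub",fatz(c,(355.5,194),.191),"handle top",fatz(c,(313,295),.245))
f=cv2.cvtColor(c["frame"],cv2.COLOR_RGB2HSV);m=cv2.inRange(f,(170,100,40),(180,255,255))|cv2.inRange(f,(0,100,40),(5,255,255))
mm=np.zeros_like(m);mm[100:275,265:440]=m[100:275,265:440]
k,l,st,ce=cv2.connectedComponentsWithStats(mm);i=1+np.argmax(st[1:,4]);cn=max(cv2.findContours((l==i).astype(np.uint8),0,1)[0],key=cv2.contourArea)
h=cv2.convexHull(cn)[:,0].astype(float);
for z in(.18,.184):
    P=np.array([fatz(c,q,z) for q in h])[:,:2]
    r=least_squares(lambda v:np.hypot(*(P-v[:2]).T)-v[2],[*P.mean(0),.05],loss="soft_l1",f_scale=.001);print("rim",z,r.x,np.abs(r.fun).max())
crop("wrist9",260,90,180,225,"w9c")
```

```text
hub [0.62912009 0.1264926  0.191     ] handle top [0.6676578  0.10232765 0.245     ]
rim 0.18 [0.62951715 0.12683242 0.05018787] 0.00042955335979098785
rim 0.184 [0.62877211 0.12644779 0.04929535] 0.0004219039048772785
w9c scale 2.6666666666666665
```

View pics/w9c.png

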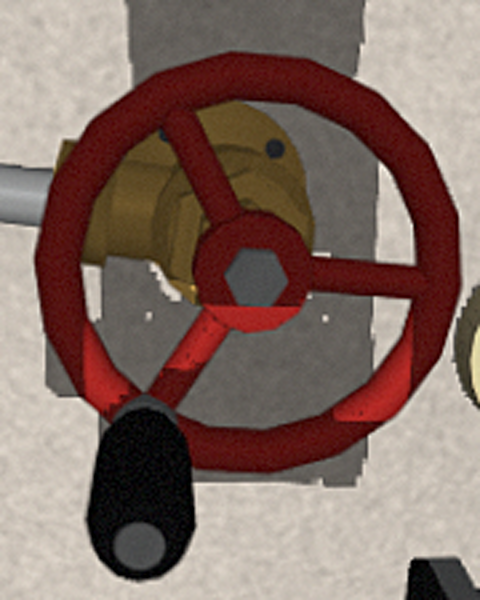

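```bash
python3 -m jog '[{"grip":0.1,"x":-2.5,"y":2,"z":31,"rx":0,"ry":0,"rz":0},{"grip":0.1,"x":0,"y":0,"z":30,"rx":0,"ry":0,"rz":0},{"grip":0.1,"x":0,"y":0,"z":0,"rx":0,"ry":0,"rz":0},{"grip":0.6,"x":0,"y":0,"z":0,"rx":0,"ry":0,"rz":0},{"grip":1,"x":0,"y":0,"z":0,"rx":0,"ry":0,"rz":0},{"grip":1,"x":0,"y":0,"z":0,"rx":0,"ry":0,"rz":0},{"grip":1,"x":0,"y":0,"z":0,"rx":0,"ry":0,"rz":0},{"grip":1,"x":0,"y":0,"z":0,"rx":0,"ry":0,"rz":0}]' 40
python3 - <<'E'
from plant import *
import pickle,cv2
from h import *
for n in ["wrist"]:
    c=read_camera(n);cv2.imwrite(f"pics/{n}10.png",c["frame"][:,:,::-1]);pickle.dump(c,open(f"pics/{n}10.pkl","wb"))
s=get_state();print(s["time"],s["eef_pos"],s["tcp_rot"],s["opening"],s["contact_force"])
E
```

```text
time: 11.82
eef_pos: [0.6686, 0.1034, 0.2265]
tcp_rot: [0.707, 0.707, 0.001, 0.001]
contact_force: [-1.1, -0.7, 1.6]
opening: 0.233
11.8667 [0.66862251 0.10338868 0.22643354] [0.70692119 0.70729014 0.00124937 0.00123721] 0.2372320688742487 [-1.20662341  0.12520217  3.28583952]
```

View pics/wrist10.png

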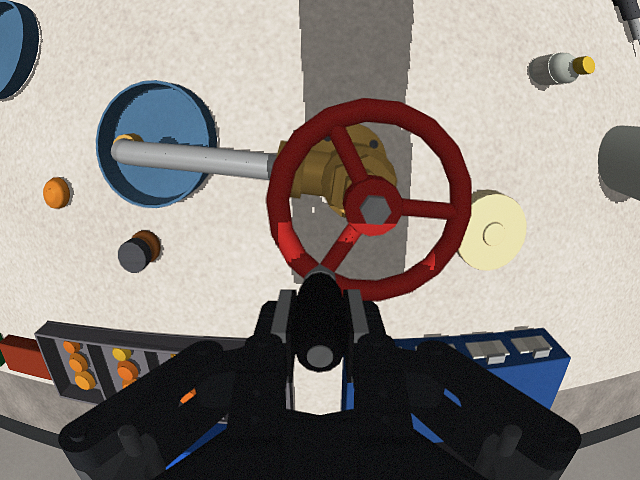

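The handle is between the pads: opening 20 mm against 21 mm. I'll turn clockwise in single 10° rows, each typed, with a force check between them so the stop is caught early.

```bash
cat > chk.py <<'E'
# gate: looks only; exit 1 when the resisting force is high.  arg: +1 ccw / -1 cw motion, threshold
import sys,numpy as np
from plant import get_state
s=get_state();p=s["eef_pos"];F=s["contact_force"];a=np.array([.6295,.1268])
d=p[:2]-a;th=np.arctan2(d[1],d[0]);er=np.array([np.cos(th),np.sin(th)]);et=np.array([-er[1],er[0]])
Ft=F[:2]@et;Fr=F[:2]@er
print("t%.2f th%.1f r%.1f z%.1f Ft%.1f Fr%.1f Fz%.1f op%.3f"%(s["time"],np.degrees(th),1e3*np.hypot(*d),1e3*p[2],Ft,Fr,F[2],s["opening"]))
open("log.txt","a").write("%f %f %f %f %f %f\n"%(s["time"],*p,Ft,Fr))
sg=float(sys.argv[1]);lim=float(sys.argv[2])
sys.exit(1 if (-sg*Ft>lim or np.linalg.norm(F)>35) else 0)
E
python3 chk.py -1 12
python3 - <<'E'
import numpy as np
for s in(-1,):
  for k in range(36):
    a=np.radians(-31-10*k);b=np.radians(-31-10*(k+1));d=45*np.array([np.cos(b)-np.cos(a),np.sin(b)-np.sin(a)])
    print(k,-31-10*k,"x %.1f y %.1f"%(d[1],d[0]),end=" | " if k%3<2 else "\n")
E
```

```text
t11.87 th-30.9 r45.6 z226.4 Ft-0.5 Fr-1.1 Fz3.3 op0.237
0 -31 x -6.3 y -4.6 | 1 -41 x -5.4 y -5.6 | 2 -51 x -4.4 y -6.5
3 -61 x -3.2 y -7.2 | 4 -71 x -1.9 y -7.6 | 5 -81 x -0.5 y -7.8
6 -91 x 0.8 y -7.8 | 7 -101 x 2.2 y -7.5 | 8 -111 x 3.4 y -7.1
9 -121 x 4.6 y -6.3 | 10 -131 x 5.6 y -5.4 | 11 -141 x 6.5 y -4.4
12 -151 x 7.2 y -3.2 | 13 -161 x 7.6 y -1.9 | 14 -171 x 7.8 y -0.5
15 -181 x 7.8 y 0.8 | 16 -191 x 7.5 y 2.2 | 17 -201 x 7.1 y 3.4
18 -211 x 6.3 y 4.6 | 19 -221 x 5.4 y 5.6 | 20 -231 x 4.4 y 6.5
21 -241 x 3.2 y 7.2 | 22 -251 x 1.9 y 7.6 | 23 -261 x 0.5 y 7.8
24 -271 x -0.8 y 7.8 | 25 -281 x -2.2 y 7.5 | 26 -291 x -3.4 y 7.1
27 -301 x -4.6 y 6.3 | 28 -311 x -5.6 y 5.4 | 29 -321 x -6.5 y 4.4
30 -331 x -7.2 y 3.2 | 31 -341 x -7.6 y 1.9 | 32 -351 x -7.8 y 0.5
33 -361 x -7.8 y -0.8 | 34 -371 x -7.5 y -2.2 | 35 -381 x -7.1 y -3.4
```

```bash
exec 2>&1
python3 -m jog '[{"grip":1,"x":-6.3,"y":-4.6,"z":0,"rx":0,"ry":0,"rz":0}]' 40 >/dev/null && python3 chk.py -1 12 &&
python3 -m jog '[{"grip":1,"x":-5.4,"y":-5.6,"z":0,"rx":0,"ry":0,"rz":0}]' >/dev/null && python3 chk.py -1 12 &&
python3 -m jog '[{"grip":1,"x":-4.4,"y":-6.5,"z":0,"rx":0,"ry":0,"rz":0}]' >/dev/null && python3 chk.py -1 12 &&
python3 -m jog '[{"grip":1,"x":-3.2,"y":-7.2,"z":0,"rx":0,"ry":0,"rz":0}]' >/dev/null && python3 chk.py -1 12 &&
python3 -m jog '[{"grip":1,"x":-1.9,"y":-7.6,"z":0,"rx":0,"ry":0,"rz":0}]' >/dev/null && python3 chk.py -1 12 &&
python3 -m jog '[{"grip":1,"x":-0.5,"y":-7.8,"z":0,"rx":0,"ry":0,"rz":0}]' >/dev/null && python3 chk.py -1 12 || echo STOPPED
```

```text
t11.95 th-39.0 r45.4 z226.4 Ft1.1 Fr-2.2 Fz6.5 op0.231
t12.03 th-49.7 r45.0 z226.4 Ft2.2 Fr-4.2 Fz6.6 op0.227
t12.12 th-59.9 r44.6 z226.4 Ft2.7 Fr-5.0 Fz5.9 op0.232
t12.20 th-70.0 r44.3 z226.4 Ft2.2 Fr-5.9 Fz5.9 op0.232
t12.28 th-79.9 r44.0 z226.4 Ft2.7 Fr-5.7 Fz5.0 op0.230
t12.37 th-89.9 r43.8 z226.4 Ft2.7 Fr-6.9 Fz5.6 op0.234
```

```bash
exec 2>&1
python3 -m jog '[{"grip":1,"x":0.8,"y":-7.8,"z":0,"rx":0,"ry":0,"rz":0}]' >/dev/null && python3 chk.py -1 9 &&
python3 -m jog '[{"grip":1,"x":2.2,"y":-7.5,"z":0,"rx":0,"ry":0,"rz":0}]' >/dev/null && python3 chk.py -1 9 &&
python3 -m jog '[{"grip":1,"x":3.4,"y":-7.1,"z":0,"rx":0,"ry":0,"rz":0}]' >/dev/null && python3 chk.py -1 9 &&
python3 -m jog '[{"grip":1,"x":4.6,"y":-6.3,"z":0,"rx":0,"ry":0,"rz":0}]' >/dev/null && python3 chk.py -1 9 &&
python3 -m jog '[{"grip":1,"x":5.6,"y":-5.4,"z":0,"rx":0,"ry":0,"rz":0}]' >/dev/null && python3 chk.py -1 9 &&
python3 -m jog '[{"grip":1,"x":6.5,"y":-4.4,"z":0,"rx":0,"ry":0,"rz":0}]' >/dev/null && python3 chk.py -1 9 &&
python3 -m jog '[{"grip":1,"x":7.2,"y":-3.2,"z":0,"rx":0,"ry":0,"rz":0}]' >/dev/null && python3 chk.py -1 9 &&
python3 -m jog '[{"grip":1,"x":7.6,"y":-1.9,"z":0,"rx":0,"ry":0,"rz":0}]' >/dev/null && python3 chk.py -1 9 &&
python3 -m jog '[{"grip":1,"x":7.8,"y":-0.5,"z":0,"rx":0,"ry":0,"rz":0}]' >/dev/null && python3 chk.py -1 9 &&
python3 -m jog '[{"grip":1,"x":7.8,"y":0.8,"z":0,"rx":0,"ry":0,"rz":0}]' >/dev/null && python3 chk.py -1 9 &&
python3 -m jog '[{"grip":1,"x":7.5,"y":2.2,"z":0,"rx":0,"ry":0,"rz":0}]' >/dev/null && python3 chk.py -1 9 &&
python3 -m jog '[{"grip":1,"x":7.1,"y":3.4,"z":0,"rx":0,"ry":0,"rz":0}]' >/dev/null && python3 chk.py -1 9 || echo STOPPED
```

```text
t12.45 th-99.8 r43.5 z226.4 Ft2.5 Fr-7.3 Fz4.8 op0.230
t12.53 th-109.8 r43.3 z226.4 Ft2.3 Fr-7.0 Fz3.6 op0.235
t12.62 th-119.8 r43.2 z226.4 Ft2.4 Fr-8.3 Fz3.5 op0.230
t12.70 th-129.7 r43.1 z226.4 Ft2.1 Fr-7.0 Fz2.6 op0.234
t12.78 th-139.6 r43.1 z226.4 Ft2.0 Fr-6.8 Fz2.8 op0.229
t12.87 th-149.6 r43.1 z226.4 Ft3.0 Fr-6.5 Fz3.1 op0.227
t12.95 th-159.6 r43.2 z226.4 Ft1.2 Fr-5.6 Fz3.4 op0.230
t13.03 th-169.8 r43.3 z226.4 Ft1.8 Fr-5.4 Fz5.9 op0.228
t13.12 th-180.0 r43.5 z226.4 Ft2.2 Fr-2.7 Fz6.5 op0.230
t13.20 th169.9 r43.7 z226.4 Ft3.0 Fr-2.8 Fz7.1 op0.229
t13.28 th159.7 r44.0 z226.4 Ft2.2 Fr-0.9 Fz8.9 op0.235
t13.37 th149.5 r44.3 z226.4 Ft1.2 Fr0.2 Fz8.5 op0.233
```

```bash
exec 2>&1
python3 -m jog '[{"grip":1,"x":6.3,"y":4.6,"z":0,"rx":0,"ry":0,"rz":0}]' >/dev/null && python3 chk.py -1 9 &&
python3 -m jog '[{"grip":1,"x":5.4,"y":5.6,"z":0,"rx":0,"ry":0,"rz":0}]' >/dev/null && python3 chk.py -1 9 &&
python3 -m jog '[{"grip":1,"x":4.4,"y":6.5,"z":0,"rx":0,"ry":0,"rz":0}]' >/dev/null && python3 chk.py -1 9 &&
python3 -m jog '[{"grip":1,"x":3.2,"y":7.2,"z":0,"rx":0,"ry":0,"rz":0}]' >/dev/null && python3 chk.py -1 9 &&
python3 -m jog '[{"grip":1,"x":1.9,"y":7.6,"z":0,"rx":0,"ry":0,"rz":0}]' >/dev/null && python3 chk.py -1 9 &&
python3 -m jog '[{"grip":1,"x":0.5,"y":7.8,"z":0,"rx":0,"ry":0,"rz":0}]' >/dev/null && python3 chk.py -1 9 &&
python3 -m jog '[{"grip":1,"x":-0.8,"y":7.8,"z":0,"rx":0,"ry":0,"rz":0}]' >/dev/null && python3 chk.py -1 9 &&
python3 -m jog '[{"grip":1,"x":-2.2,"y":7.5,"z":0,"rx":0,"ry":0,"rz":0}]' >/dev/null && python3 chk.py -1 9 &&
python3 -m jog '[{"grip":1,"x":-3.4,"y":7.1,"z":0,"rx":0,"ry":0,"rz":0}]' >/dev/null && python3 chk.py -1 9 &&
python3 -m jog '[{"grip":1,"x":-4.6,"y":6.3,"z":0,"rx":0,"ry":0,"rz":0}]' >/dev/null && python3 chk.py -1 9 &&
python3 -m jog '[{"grip":1,"x":-5.6,"y":5.4,"z":0,"rx":0,"ry":0,"rz":0}]' >/dev/null && python3 chk.py -1 9 &&
python3 -m jog '[{"grip":1,"x":-6.5,"y":4.4,"z":0,"rx":0,"ry":0,"rz":0}]' >/dev/null && python3 chk.py -1 9 &&
python3 -m jog '[{"grip":1,"x":-7.2,"y":3.2,"z":0,"rx":0,"ry":0,"rz":0}]' >/dev/null && python3 chk.py -1 9 &&
python3 -m jog '[{"grip":1,"x":-7.6,"y":1.9,"z":0,"rx":0,"ry":0,"rz":0}]' >/dev/null && python3 chk.py -1 9 &&
python3 -m jog '[{"grip":1,"x":-7.8,"y":0.5,"z":0,"rx":0,"ry":0,"rz":0}]' >/dev/null && python3 chk.py -1 9 &&
python3 -m jog '[{"grip":1,"x":-7.8,"y":-0.8,"z":0,"rx":0,"ry":0,"rz":0}]' >/dev/null && python3 chk.py -1 9 &&
python3 -m jog '[{"grip":1,"x":-7.5,"y":-2.2,"z":0,"rx":0,"ry":0,"rz":0}]' >/dev/null && python3 chk.py -1 9 &&
python3 -m jog '[{"grip":1,"x":-7.1,"y":-3.4,"z":0,"rx":0,"ry":0,"rz":0}]' >/dev/null && python3 chk.py -1 9 || echo STOPPED
```

```text
t13.45 th139.4 r44.7 z226.3 Ft2.0 Fr0.7 Fz9.1 op0.236
t13.53 th129.3 r45.1 z226.4 Ft2.3 Fr2.2 Fz8.7 op0.235
t13.62 th119.2 r45.4 z226.4 Ft2.6 Fr1.8 Fz9.0 op0.235
t13.70 th109.2 r45.7 z226.4 Ft2.0 Fr2.8 Fz8.3 op0.236
t13.78 th99.1 r46.1 z226.4 Ft2.0 Fr2.6 Fz10.0 op0.235
t13.87 th89.2 r46.4 z226.4 Ft2.5 Fr3.4 Fz9.3 op0.235
t13.95 th79.4 r46.6 z226.4 Ft2.2 Fr3.0 Fz8.1 op0.236
t14.03 th69.5 r46.8 z226.4 Ft2.6 Fr4.0 Fz8.0 op0.232
t14.12 th59.6 r46.9 z226.4 Ft2.4 Fr3.8 Fz6.8 op0.233
t14.20 th49.7 r47.0 z226.4 Ft2.7 Fr4.7 Fz6.0 op0.234
t14.28 th39.8 r47.0 z226.4 Ft1.8 Fr4.2 Fz7.9 op0.230
t14.37 th29.8 r47.0 z226.4 Ft1.9 Fr4.1 Fz6.9 op0.234
t14.45 th19.6 r46.9 z226.5 Ft2.1 Fr4.1 Fz6.0 op0.234
t14.53 th9.5 r46.7 z226.4 Ft1.5 Fr2.1 Fz6.1 op0.231
t14.62 th-0.6 r46.5 z226.5 Ft1.9 Fr1.6 Fz7.2 op0.229
t14.70 th-7.0 r46.3 z226.5 Ft24.3 Fr4.8 Fz3.1 op0.233
STOPPED
```

Ft jumped from 2 to 24 N at th = -7°, after 336° (5.9 rad), so that is the stop. I'll settle, then fit the true axis.

```bash
python3 -m jog '[{"grip":1,"x":0,"y":0,"z":0,"rx":0,"ry":0,"rz":0},{"grip":1,"x":0,"y":0,"z":0,"rx":0,"ry":0,"rz":0}]'; python3 chk.py -1 9
python3 - <<'E'
import numpy as np
from scipy.optimize import least_squares
L=np.loadtxt("log.txt");P=L[1:,1:3]
r=least_squares(lambda v:np.hypot(*(P-v[:2]).T)-v[2],[.63,.127,.045]);print(r.x,np.abs(r.fun).max())
K=3000.
E
```

```text
time: 14.87
eef_pos: [0.6755, 0.1216, 0.2265]
tcp_rot: [0.707, 0.707, 0.006, 0.0]
contact_force: [5.9, 9.1, 4.1]
opening: 0.233
t14.87 th-6.5 r46.3 z226.5 Ft9.7 Fr4.8 Fz4.1 op0.233
[0.63100114 0.12810167 0.04504864] 9.362712145279811e-05
```

Circle fit: axis (0.6310,0.1281), radius 45.05 mm, residual under 0.1 mm. With about 10 N held against it, the wheel stays put, so it is fully closed. Now counterclockwise, first turn.

```bash
exec 2>&1
sed -i 's/\[.6295,.1268\]/[.6310,.1281]/' chk.py; python3 chk.py -1 99
python3 -m jog '[{"grip":1,"x":10.1,"y":1.8,"z":0,"rx":0,"ry":0,"rz":0}]' >/dev/null; python3 chk.py 1 12 &&
python3 -m jog '[{"grip":1,"x":11.65,"y":-1.53,"z":0,"rx":0,"ry":0,"rz":0},{"grip":1,"x":10.85,"y":-4.5,"z":0,"rx":0,"ry":0,"rz":0}]' >/dev/null; python3 chk.py 1 12 &&
python3 -m jog '[{"grip":1,"x":9.32,"y":-7.15,"z":0,"rx":0,"ry":0,"rz":0},{"grip":1,"x":7.15,"y":-9.32,"z":0,"rx":0,"ry":0,"rz":0},{"grip":1,"x":4.5,"y":-10.85,"z":0,"rx":0,"ry":0,"rz":0},{"grip":1,"x":1.53,"y":-11.65,"z":0,"rx":0,"ry":0,"rz":0}]' >/dev/null; python3 chk.py 1 12 || echo STOPPED
```

```text
t14.87 th-8.3 r45.0 z226.5 Ft9.8 Fr4.5 Fz4.1 op0.233
t14.95 th-0.8 r45.2 z226.4 Ft-1.8 Fr-1.1 Fz7.8 op0.230
t15.12 th28.7 r45.3 z226.4 Ft-2.8 Fr-0.4 Fz7.9 op0.231
t15.45 th89.5 r45.3 z226.4 Ft-2.9 Fr-2.7 Fz6.3 op0.234
```

```bash
exec 2>&1
python3 -m jog '[{"grip":1,"x":-1.53,"y":-11.65,"z":0,"rx":0,"ry":0,"rz":0},{"grip":1,"x":-4.5,"y":-10.85,"z":0,"rx":0,"ry":0,"rz":0},{"grip":1,"x":-7.15,"y":-9.32,"z":0,"rx":0,"ry":0,"rz":0},{"grip":1,"x":-9.32,"y":-7.15,"z":0,"rx":0,"ry":0,"rz":0},{"grip":1,"x":-10.85,"y":-4.5,"z":0,"rx":0,"ry":0,"rz":0},{"grip":1,"x":-11.65,"y":-1.53,"z":0,"rx":0,"ry":0,"rz":0}]' >/dev/null; python3 chk.py 1 12 &&
python3 -m jog '[{"grip":1,"x":-11.65,"y":1.53,"z":0,"rx":0,"ry":0,"rz":0},{"grip":1,"x":-10.85,"y":4.5,"z":0,"rx":0,"ry":0,"rz":0},{"grip":1,"x":-9.32,"y":7.15,"z":0,"rx":0,"ry":0,"rz":0},{"grip":1,"x":-7.15,"y":9.32,"z":0,"rx":0,"ry":0,"rz":0},{"grip":1,"x":-4.5,"y":10.85,"z":0,"rx":0,"ry":0,"rz":0},{"grip":1,"x":-1.53,"y":11.65,"z":0,"rx":0,"ry":0,"rz":0}]' >/dev/null; python3 chk.py 1 12 &&
python3 -m jog '[{"grip":1,"x":1.53,"y":11.65,"z":0,"rx":0,"ry":0,"rz":0},{"grip":1,"x":4.5,"y":10.85,"z":0,"rx":0,"ry":0,"rz":0},{"grip":1,"x":7.15,"y":9.32,"z":0,"rx":0,"ry":0,"rz":0},{"grip":1,"x":9.32,"y":7.15,"z":0,"rx":0,"ry":0,"rz":0},{"grip":1,"x":10.85,"y":4.5,"z":0,"rx":0,"ry":0,"rz":0},{"grip":1,"x":11.65,"y":1.53,"z":0,"rx":0,"ry":0,"rz":0}]' >/dev/null; python3 chk.py 1 12 || echo STOPPED
```

```text
t15.95 th179.6 r45.0 z226.4 Ft-0.7 Fr-4.3 Fz5.3 op0.228
t16.45 th-90.4 r44.9 z226.4 Ft-2.4 Fr-3.7 Fz8.9 op0.235
t16.95 th-1.2 r45.3 z226.4 Ft-2.1 Fr-2.7 Fz9.4 op0.232
```

First turn done. Second turn, up to 330°, then I'll measure.

```bash
exec 2>&1
python3 -m jog '[{"grip":1,"x":11.65,"y":-1.53,"z":0,"rx":0,"ry":0,"rz":0},{"grip":1,"x":10.85,"y":-4.5,"z":0,"rx":0,"ry":0,"rz":0},{"grip":1,"x":9.32,"y":-7.15,"z":0,"rx":0,"ry":0,"rz":0},{"grip":1,"x":7.15,"y":-9.32,"z":0,"rx":0,"ry":0,"rz":0},{"grip":1,"x":4.5,"y":-10.85,"z":0,"rx":0,"ry":0,"rz":0},{"grip":1,"x":1.53,"y":-11.65,"z":0,"rx":0,"ry":0,"rz":0}]' >/dev/null; python3 chk.py 1 12 &&
python3 -m jog '[{"grip":1,"x":-1.53,"y":-11.65,"z":0,"rx":0,"ry":0,"rz":0},{"grip":1,"x":-4.5,"y":-10.85,"z":0,"rx":0,"ry":0,"rz":0},{"grip":1,"x":-7.15,"y":-9.32,"z":0,"rx":0,"ry":0,"rz":0},{"grip":1,"x":-9.32,"y":-7.15,"z":0,"rx":0,"ry":0,"rz":0},{"grip":1,"x":-10.85,"y":-4.5,"z":0,"rx":0,"ry":0,"rz":0},{"grip":1,"x":-11.65,"y":-1.53,"z":0,"rx":0,"ry":0,"rz":0}]' >/dev/null; python3 chk.py 1 12 &&
python3 -m jog '[{"grip":1,"x":-11.65,"y":1.53,"z":0,"rx":0,"ry":0,"rz":0},{"grip":1,"x":-10.85,"y":4.5,"z":0,"rx":0,"ry":0,"rz":0},{"grip":1,"x":-9.32,"y":7.15,"z":0,"rx":0,"ry":0,"rz":0},{"grip":1,"x":-7.15,"y":9.32,"z":0,"rx":0,"ry":0,"rz":0},{"grip":1,"x":-4.5,"y":10.85,"z":0,"rx":0,"ry":0,"rz":0},{"grip":1,"x":-1.53,"y":11.65,"z":0,"rx":0,"ry":0,"rz":0}]' >/dev/null; python3 chk.py 1 12 &&
python3 -m jog '[{"grip":1,"x":1.53,"y":11.65,"z":0,"rx":0,"ry":0,"rz":0},{"grip":1,"x":4.5,"y":10.85,"z":0,"rx":0,"ry":0,"rz":0},{"grip":1,"x":7.15,"y":9.32,"z":0,"rx":0,"ry":0,"rz":0},{"grip":1,"x":9.32,"y":7.15,"z":0,"rx":0,"ry":0,"rz":0},{"grip":1,"x":0,"y":0,"z":0,"rx":0,"ry":0,"rz":0}]' >/dev/null; python3 chk.py 1 12 || echo STOPPED
```

```text
t17.45 th89.5 r45.3 z226.4 Ft-2.3 Fr-1.7 Fz6.6 op0.234
t17.95 th179.6 r45.0 z226.4 Ft-3.1 Fr-4.4 Fz5.6 op0.233
t18.45 th-90.4 r44.9 z226.4 Ft-2.1 Fr-3.9 Fz9.4 op0.231
t18.87 th-28.3 r45.0 z226.4 Ft1.3 Fr-0.1 Fz6.3 op0.229
```

```bash
exec 2>&1
python3 -m jog '[{"grip":1,"x":5.6,"y":2.75,"z":0,"rx":0,"ry":0,"rz":0},{"grip":1,"x":4.4,"y":1.5,"z":0,"rx":0,"ry":0,"rz":0},{"grip":1,"x":3,"y":0.8,"z":0,"rx":0,"ry":0,"rz":0},{"grip":1,"x":1.5,"y":0.3,"z":0,"rx":0,"ry":0,"rz":0},{"grip":1,"x":0,"y":0,"z":0,"rx":0,"ry":0,"rz":0},{"grip":1,"x":0,"y":0,"z":0,"rx":0,"ry":0,"rz":0}]' >/dev/null; python3 chk.py 1 12
```

```text
t19.37 th-10.7 r45.1 z226.4 Ft-0.7 Fr-0.5 Fz7.6 op0.232
```

```bash
exec 2>&1
python3 -m jog '[{"grip":1,"x":1,"y":0.2,"z":0,"rx":0,"ry":0,"rz":0},{"grip":1,"x":0.9,"y":0.1,"z":0,"rx":0,"ry":0,"rz":0},{"grip":1,"x":0,"y":0,"z":0,"rx":0,"ry":0,"rz":0},{"grip":1,"x":0,"y":0,"z":0,"rx":0,"ry":0,"rz":0}]' >/dev/null; python3 chk.py 1 12
python3 -m jog '[{"grip":1,"x":0,"y":0,"z":0,"rx":0,"ry":0,"rz":0},{"grip":1,"x":0,"y":0,"z":0,"rx":0,"ry":0,"rz":0},{"grip":1,"x":0,"y":0,"z":0,"rx":0,"ry":0,"rz":0}]' >/dev/null; python3 chk.py 1 12
```

```text
t19.70 th-8.8 r45.1 z226.4 Ft-1.3 Fr0.9 Fz7.9 op0.234
t19.95 th-8.8 r45.1 z226.4 Ft-0.6 Fr-0.1 Fz7.2 op0.230
```

```bash
exec 2>&1
python3 -m jog '[{"grip":1,"x":0.4,"y":0,"z":0,"rx":0,"ry":0,"rz":0},{"grip":1,"x":0,"y":0,"z":0,"rx":0,"ry":0,"rz":0},{"grip":1,"x":0,"y":0,"z":0,"rx":0,"ry":0,"rz":0},{"grip":1,"x":0,"y":0,"z":0,"rx":0,"ry":0,"rz":0},{"grip":1,"x":0,"y":0,"z":0,"rx":0,"ry":0,"rz":0}]' >/dev/null; python3 chk.py 1 12
python3 - <<'E'
from plant import *
import pickle,cv2
from h import *
for n in ["scene","side","wrist"]:
    c=read_camera(n);cv2.imwrite(f"pics/{n}11.png",c["frame"][:,:,::-1]);pickle.dump(c,open(f"pics/{n}11.pkl","wb"))
print(dishfit(["scene11","side11"],[(290,245,65,60),(300,250,60,50)],[.6,-.051])[:2])
s=get_state();print(np.abs(s["dq"]).max(),s["opening"])
E
```

```text
t20.37 th-8.4 r45.1 z226.4 Ft-1.7 Fr0.4 Fz7.2 op0.229
(array([ 0.60659697, -0.05234118]), array([-0.04309687,  0.4060114 , -0.27736267, -0.16144191]))
0.002797691374355838 0.2306263667412684
```

View pics/wrist11.png

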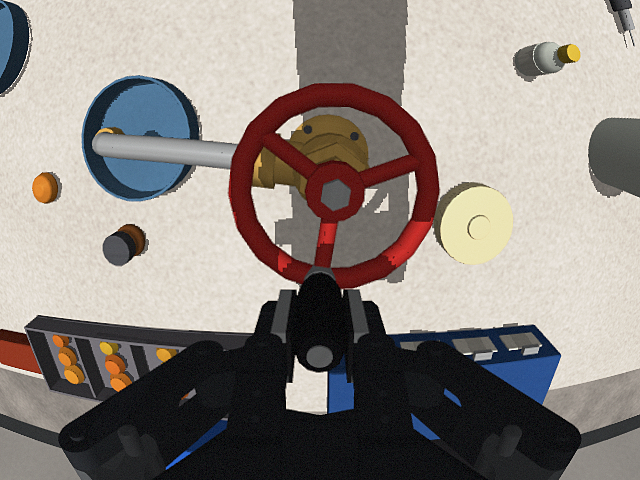

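View pics/scene11.png

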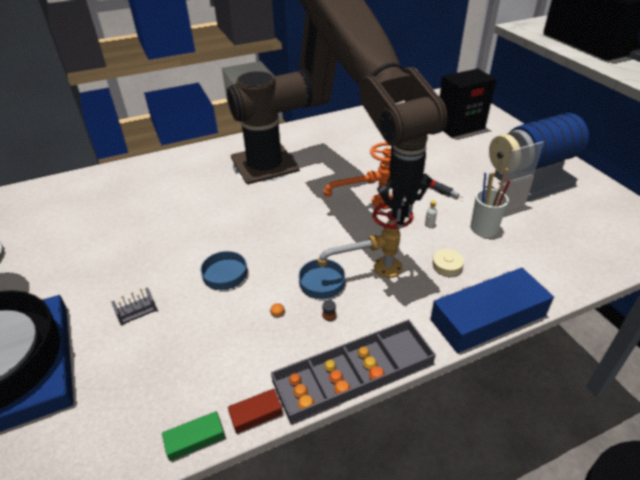

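The wheel is held at th = -8.4°, against -8.3° at the stop. Everything is at rest, the dish sits under the spout and the bystanders are where they were. Handing in.

```bash
python3 -c "
from plant import *
print(sign_off()); s=get_state(); print(s['time'],s['opening'])"
```

```text
the job is handed in; nothing more can be done
None
the job is handed in; nothing more can be done
```

The job is done and handed in at about 20.5 s of the 69 s allowed; no verdict was reported.

- **Dish:** I slid the nearer of the two blue dishes about 14 cm along the bench. The first half was a light pinch on its wall, and the rest was a push with half-open fingers, because a pinch would have hit the spout. It was not seen to lift or tip. The last check put it at (0.6066, -0.0523).
- **Centring:** The outlet estimates disagree by about 4 mm in x. The fixed cameras gave (0.608, -0.051) and the wrist camera (0.604, -0.051). I set the dish between them, so it should be centred to about 2–3 mm.
- **Valve:** I gripped the black handle and turned clockwise about 5.9 rad. There the force jumped from 2 N to 24 N, then held steady near 10 N, which marks the stop. I then turned two full turns counterclockwise, back to the same handle angle: -8.4° against -8.3° at the stop, about 0.002 rad off.
- **Final state:** The handle is held at 20 mm opening with the wheel at rest. In the last scene and wrist pictures the other items look unmoved; I did not measure them again.

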